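Lids back on the nail-art pots

ROBOT

A 6-joint arm with a two-finger parallel gripper is mounted at the origin on the work surface. World frame = base frame: x ahead of the robot, y to its left, z up, the work surface at z = 0. Lengths are in m, angles in degrees, forces in N, time in s.
With the tool pointing down it reaches from about 0.4 to 0.825 m from the base axis. Payload 7 kg.
Tool frame: the origin (TCP) lies on the centre line of the jaws, within the pads' length; the fingertips stand r.nose_length ahead of it and the grasp point (between the pads) lies 2 mm behind it (r.nose_length is the distance from the TCP to the fingertips, in m); z points along the fingers, y is the direction in which the jaws open and shut (so a half turn about z gives the same grasp; the last joint's range is limited). The gripper opens to 88 mm and grips with 3 to 60 N. Pads are 19 mm wide; open, the fingers measure 130 mm over their backs; the gripper's body (78 mm by 193 mm) begins 47 mm behind the grasp point.
Start: joints at [93.627, 20.546, 0.682, 0, -70.136, -16.507], TCP at [0.15, 0.658, 0.244] pointing down, gripper open.
Joint ranges: [-176.03, 176.03], [-82.01, 121.73], [-58.28, 71.71], [-173.87, 95.51], [-174.79, -0.11], [-173.66, 173.66]. Speed limits (degrees/s): [136.94, 136.94, 172.46, 180, 180, 180].

INTERFACE

Orientations are given as [roll, pitch, yaw] about the fixed x, y, z axes, in that order (R = Rz(yaw) Ry(pitch) Rx(roll)).
In Python, from plant import r gives the robot as it stands.
- The arm moves only by the tool apply_moves, never from a script. Its argument "targets" is a list of rows, each a list of 3 entries, a list of its own where there are three numbers: the shift along the tool's x, y, z scaled (see below), then the turn, a rotation vector about the tool's x, y, z scaled (see below), then the finger opening in mm, from 0 to 87.6. A call has 1 to 5 rows; each row shifts and turns the pose as measured when the row begins, along the tool's axes as they then stand; what a row does not reach is not made up. The controller multiplies each number of a shift by 0.04 m and each number of a turn by 8 degrees. A row lasts 1/10 s, in which the tool goes at most 50 mm and 8.59 degrees, less where a joint would pass 70% of its speed; a pose out of reach is approached as far as the arm can. A call with a number of a shift or a turn outside -1 to 1 is refused whole. A call with a gripper value outside its range is refused whole. The fingers move at their own pace and stop on an object; "squeeze" is the grip in N (left out, the last holds). Time passes only in rows, so rows that do not move let the fingers close. It gives the time, the measured TCP pose, the force and the opening at its end, in the units of the state.
- r.get_state(): the state, without advancing time (a new reading comes with each control period).
- r.capture(name): name is "scene" or "top" or "wrist"; returns a dict with "img" (480x640x3 uint8, blue, green, red), "z_map" (480x640 float32, m along the optical axis (not along the pixel's ray), 0 where there is no reading), "fx", "fy", "cx", "cy" (pixels), "camera_from_world" (4x4, takes a point from world to camera coordinates); the wrist camera has in their place "mount" (4x4, takes a point from camera to tool coordinates, whose origin is the TCP and whose axes are the flange's). Camera axes: x right, y up, looking along -z (the intrinsics and any distortion apply to the point x, -y, -z); pixel columns grow to the right and rows downward; lengths in m; the calibration is good to about 2 mm. A picture is of the moment at which its call begins: read the wrist's pose just before it.
- r.close_job(): hands the job in, once; it reports no verdict.
The state is a dict: "time_s": time; "joints": joint angles; "qd": joint speeds; "joint_torque": joint torques, N m; "tcp_pos": TCP position; "eef_rot": TCP orientation; "contact_force": force on the tool from outside, world axes, zero at the start; "moment": the same for the moment, N m; "gripper_width": finger opening in m.
Only numpy, scipy, OpenCV 4.12 (cv2) and the standard library are available. Lean on these libraries where they do the work, as an engineer would, in place of code of your own. Each camera call takes 0.05 s, during which the arm holds its last target.

TASK

The client has left and the four white pots of nail studs on the dark desk mat stand open. Put each of the four loose gold lids back on its own pot, the one of the same diameter, level and fully down over the neck. Leave the pots standing where they are, and do not shove or knock over the two polish bottles.

Things in the scene. Friction and masses are not known exactly. Their poses are not given: they have to be found in the camera images.
- lid_32_mid (a point): The smallest loose lid: a plain round slip-on cap of gold-coloured metal, 32 mm outside diameter, 13 mm tall, lying closed side up on the 3 mm thick desk mat; hollow below (bore 28.8 mm across, 10.5 mm deep, top 2.5 mm thick). No thread. The point is its centre, half-way up; z is its axis.
- pot_32_mouth (a point): Smallest pot, for the 32 mm lid: a loose open white glass jar of studs, 32 mm diameter up to the shoulder 18 mm above its foot, then a smooth 23.2 mm neck, its top 3.6 mm bevelled in to 18.0 mm. The point is the centre of the mouth at the rim, 29.3 mm above the foot; z up. With the lid home (its top resting on the rim, 2.8 mm play all round) the lid's centre is 4.0 mm below this point.
- lid_43_mid (a point): The second smallest loose lid: a plain round slip-on cap of gold-coloured metal, 43 mm outside diameter, 15 mm tall, lying closed side up on the 3 mm thick desk mat; hollow below (bore 39.8 mm across, 12.5 mm deep, top 2.5 mm thick). No thread. The point is its centre, half-way up; z is its axis.
- pot_43_mouth (a point): Second smallest pot, for the 43 mm lid: a loose open white glass jar of studs, 43 mm diameter up to the shoulder 24 mm above its foot, then a smooth 33.8 mm neck, its top 4.2 mm bevelled in to 27.8 mm. The point is the centre of the mouth at the rim, 37.3 mm above the foot; z up. With the lid home (its top resting on the rim, 3.0 mm play all round) the lid's centre is 5.0 mm below this point.
- lid_54_mid (a point): The second largest loose lid: a plain round slip-on cap of gold-coloured metal, 54 mm outside diameter, 17 mm tall, lying closed side up on the 3 mm thick desk mat; hollow below (bore 50.8 mm across, 14.5 mm deep, top 2.5 mm thick). No thread. The point is its centre, half-way up; z is its axis.
- pot_54_mouth (a point): Second largest pot, for the 54 mm lid: a loose open white glass jar of studs, 54 mm diameter up to the shoulder 30 mm above its foot, then a smooth 44.2 mm neck, its top 4.9 mm bevelled in to 37.2 mm. The point is the centre of the mouth at the rim, 45.3 mm above the foot; z up. With the lid home (its top resting on the rim, 3.3 mm play all round) the lid's centre is 6.0 mm below this point.
- lid_65_mid (a point): The largest loose lid: a plain round slip-on cap of gold-coloured metal, 65 mm outside diameter, 19 mm tall, lying closed side up on the 3 mm thick desk mat; hollow below (bore 61.8 mm across, 16.5 mm deep, top 2.5 mm thick). No thread. The point is its centre, half-way up; z is its axis.
- pot_65_mouth (a point): Largest pot, for the 65 mm lid: a loose open white glass jar of studs, 65 mm diameter up to the shoulder 36 mm above its foot, then a smooth 54.8 mm neck, its top 5.6 mm bevelled in to 46.8 mm. The point is the centre of the mouth at the rim, 53.3 mm above the foot; z up. With the lid home (its top resting on the rim, 3.5 mm play all round) the lid's centre is 7.0 mm below this point.
- polish_square_mid (a point): Bystander: a loose square polish bottle, 30 x 30 mm, 72 mm tall over its slim black cap, on the far part of the mat. The point is on its axis, half-way up.
- polish_round_mid (a point): Bystander: a loose round polish bottle, 34 mm diameter, 66 mm tall over its slim gold cap, on the far part of the mat. The point is on its axis, half-way up.
Things that resemble listed ones, but are neither listed nor needed, are in the scene too. Leave any turquoise look-alike of the part that bears pot_65_mouth alone. What is shaped like the part that bears pot_32_mouth but purple is not meant.

How it is judged (in metres and radians):
At the end, for the whole second after the job is handed in: Each lid sits on the pot of its own diameter: centred within 7 mm, down to within 2 mm of its seated height, level within 0.1 rad and at rest; every pot stands upright (0.1 rad) within 30 mm of where it was; nothing is held (horizontal distance between lid_32_mid and pot_32_mouth below 0.007 m and z of lid_32_mid in the frame of pot_32_mouth between -0.006 and -0.002 m and angle between each of lid_32_mid, pot_32_mouth, lid_43_mid, pot_43_mouth, lid_54_mid, pot_54_mouth, lid_65_mid, pot_65_mouth's own z axis and vertical below 0.1 rad and distance of each of pot_32_mouth, pot_43_mouth, pot_54_mouth, pot_65_mouth from where it was at the start of the episode below 0.03 m and linear speed of each of lid_32, lid_43, lid_54, lid_65 below 0.02 m/s and horizontal distance between lid_43_mid and pot_43_mouth below 0.007 m and z of lid_43_mid in the frame of pot_43_mouth between -0.007 and -0.003 m and horizontal distance between lid_54_mid and pot_54_mouth below 0.007 m and z of lid_54_mid in the frame of pot_54_mouth between -0.008 and -0.004 m and horizontal distance between lid_65_mid and pot_65_mouth below 0.007 m and z of lid_65_mid in the frame of pot_65_mouth between -0.009 and -0.005 m); the robot touches nothing.
It fails at once if the square polish bottle is shoved more than 30 mm or knocked over (distance of polish_square_mid from where it was at the start of the episode above 0.03 m or angle between polish_square_mid's own z axis and vertical above 0.4 rad).
It fails at once if the round polish bottle is shoved more than 30 mm or knocked over (distance of polish_round_mid from where it was at the start of the episode above 0.03 m or angle between polish_round_mid's own z axis and vertical above 0.4 rad).
It also fails if it takes over 106 s, if anything falls off the work surface, if the arm or the gripper's body presses on something with over 40 N, if the wrist force passes 120 N, or if a joint passes its speed limit or range.

## Working session

There is one attempt and no reset: what is moved stays moved. The work goes in short steps, Python scripts to look and compute and a tool call to move; the robot and the scene stay as the last step left them, time stands still between calls to the robot, and variables do not carry over. Pictures are saved under pics/ and viewed, and the job is handed in when it is done.

Besides the shell and the picture viewer there is one more tool, called after "Call:" by a JSON object that holds its "fn" and its "kwargs", one argument or row to a line. apply_moves: Moves the arm, as the interface text tells. Its arguments: {"type":"object","properties":{"targets":{"type":"array","items":{"type":"array"}},"squeeze":{"type":"number"}},"required":["targets"]}

```bash
ls; mkdir -p pics; python3 - <<'E'
from plant import r
import cv2,numpy as np,pickle
print(r.get_state(), r.nose_length)
for n in ("scene","top"):
    c=r.capture(n); pickle.dump(c,open(f"{n}0.pkl","wb"))
    cv2.imwrite(f"pics/{n}0.png",c["img"]); print(n,c["fx"],c["fy"],c["cx"],c["cy"],c["camera_from_world"].round(3).tolist(),[k for k in c])
E
```

```text
pics
{'time_s': 0.0, 'joints': array([ 9.36276997e+01,  2.05900382e+01,  6.34223606e-01, -2.04446348e-02,
       -7.01345836e+01, -1.65038695e+01]), 'qd': array([ 0.06743961, -0.00079594, -0.05743252,  0.01085044,  0.00794752,
       -0.03194126]), 'joint_torque': array([-2.90268881e-04, -5.82716775e+01,  2.93048126e+01,  6.99684799e+00,
        6.86174812e-03, -1.63386785e-04]), 'tcp_pos': array([0.15037352, 0.65757288, 0.24264082]), 'eef_rot': array([ 1.79907866e+02, -7.25531176e-03, -1.28831264e+01]), 'contact_force': array([ 0.22659151, -0.80380395,  0.761151  ]), 'moment': array([0.05403599, 0.02044503, 0.01473058]), 'gripper_width': 0.08778422460714796} 0.017
scene 526.258025118435 526.258025118435 318.0395578644679 239.20124774869936 [[0.649, 0.76, -0.018, -0.367], [-0.47, 0.42, 0.776, 0.156], [0.598, -0.496, 0.63, -1.39], [0.0, 0.0, 0.0, 1.0]] ['img', 'z_map', 'fx', 'fy', 'cx', 'cy', 'camera_from_world']
top 550.9202717321115 550.9202717321115 320.5325506160406 232.74590362552772 [[-0.028, -1.0, -0.014, 0.067], [0.992, -0.029, 0.123, -0.514], [-0.124, -0.01, 0.992, -1.349], [0.0, 0.0, 0.0, 1.0]] ['img', 'z_map', 'fx', 'fy', 'cx', 'cy', 'camera_from_world']
```

View pics/scene0.png

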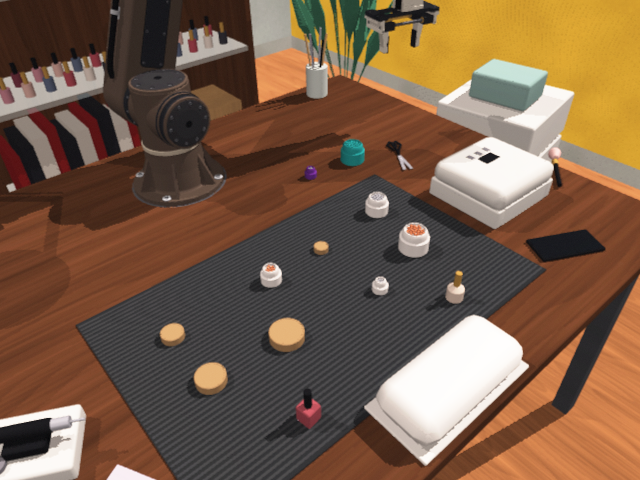

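View pics/top0.png

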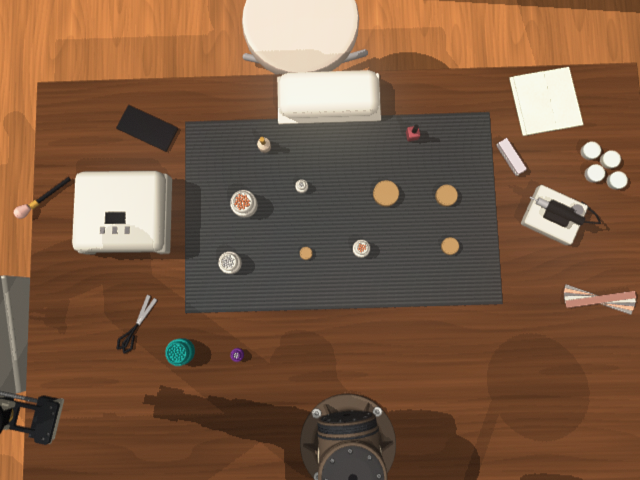

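The scene view shows four white pots on the mat at (376,203), (414,240), (270,274) and (380,285), and gold lids at (321,248), (172,334), (211,378) and (286,334). The turquoise pot (352,152) and the purple pot (310,173) are off the mat. In the top view the pots are at (243,204), (229,262), (361,248) and (302,186), and the lids at (386,193), (447,195), (450,246) and (306,253). The bottles are at (264,144) and (413,132).

```bash
cat > h.py <<'E'
import numpy as np,cv2
def ray(c,u,v,z):
    T=np.array(c["camera_from_world"]);R=T[:3,:3];t=T[:3,3]
    d=np.array([(u-c["cx"])/c["fx"],-(v-c["cy"])/c["fy"],-1.])
    o=-R.T@t; w=R.T@d
    return o+w*(z-o[2])/w[2]
def proj(c,p):
    q=np.array(c["camera_from_world"])@np.append(p,1)
    return np.array([c["cx"]-c["fx"]*q[0]/q[2], c["cy"]+c["fy"]*q[1]/q[2]])
E
python3 - <<'E'
import pickle,cv2,numpy as np
from h import *
c=pickle.load(open("top0.pkl","rb")); s=pickle.load(open("scene0.pkl","rb"))
hsv=cv2.cvtColor(c["img"],cv2.COLOR_BGR2HSV)
lids={65:(386,193),54:(447,195),43:(450,246),32:(306,253)}
pots={65:(243,204),54:(229,262),43:(361,248),32:(302,186)}
H={65:.019,54:.017,43:.015,32:.013}; PH={65:.0533,54:.0453,43:.0373,32:.0293}
SH={65:.036,54:.030,43:.024,32:.018}
Z=c["z_map"]
for (name,d) in (("lid",lids),("pot",pots)):
  for k,(u,v) in d.items():
    m=(hsv[...,2]>75).astype(np.uint8) if name=="lid" else (hsv[...,2]>75).astype(np.uint8)
    m[:, :]=m*(np.hypot(*(np.indices(m.shape)-np.array([v,u])[:,None,None]))<24)
    n,l,st,ce=cv2.connectedComponentsWithStats(m)
    i=1+np.argmax(st[1:,4]); cs,_=cv2.findContours((l==i).astype(np.uint8),cv2.RETR_EXTERNAL,cv2.CHAIN_APPROX_NONE)
    (e,r_)=cv2.minEnclosingCircle(cs[0]); 
    z=.003+(H[k] if name=="lid" else SH[k])
    p=ray(c,*ce[i],z)
    # depth
    zd=Z[v,u]; 
    T=c["camera_from_world"];q=np.array([(u-c["cx"])/c["fx"]*zd,-(v-c["cy"])/c["fy"]*zd,-zd]);w=T[:3,:3].T@(q-T[:3,3])
    print(name,k,st[i].tolist(),ce[i].round(1),"enc",np.round(e,1),round(r_,1),"dia mm",round(2000*np.sqrt(st[i,4]/np.pi)*zd/c["fx"],1),"p",p.round(4),"enc p",ray(c,*e,z).round(4),"depthpt",w.round(4), "scene", proj(s,p).round(1))
t=cv2.resize(c["img"][120:285,180:480],None,fx=2.66,fy=2.66,interpolation=cv2.INTER_CUBIC); cv2.imwrite("pics/topcrop.png",t)
t=cv2.resize(s["img"][180:410,140:450],None,fx=2.5,fy=2.5,interpolation=cv2.INTER_CUBIC); cv2.imwrite("pics/scenecrop.png",t)
E
```

```text
lid 65 [364, 179, 44, 28, 653] [384.9 193.2] enc [386.2 193.4] 23.8 dia mm 73.3 p [ 0.6132 -0.1145  0.022 ] enc p [ 0.6126 -0.1177  0.022 ] depthpt [ 0.6135 -0.1172  0.0233] scene [287.1 329.4]
lid 54 [424, 184, 46, 25, 523] [444.8 195.9] enc [447.  195.5] 23.6 dia mm 65.7 p [ 0.6021 -0.2663  0.02  ] enc p [ 0.6029 -0.272   0.02  ] depthpt [ 0.6046 -0.2726  0.0178] scene [211.8 371.9]
lid 43 [427, 237, 46, 19, 377] [448.5 245.7] enc [450. 246.] 23.8 dia mm 55.1 p [ 0.475  -0.2689  0.018 ] enc p [ 0.4741 -0.2727  0.018 ] depthpt [ 0.474  -0.2725  0.0189] scene [174.  330.2]
lid 32 [283, 245, 46, 19, 331] [304.7 254.6] enc [305.8 253.1] 23.6 dia mm 51.9 p [0.4632 0.0936 0.016 ] enc p [0.467  0.0906 0.016 ] depthpt [0.4673 0.0903 0.0138] scene [320.3 243.8]
pot 65 [220, 189, 45, 30, 785] [241.7 203.7] enc [243.1 204.3] 23.8 dia mm 78.6 p [0.5942 0.2479 0.039 ] enc p [0.5926 0.2446 0.039 ] depthpt [0.5904 0.2423 0.055 ] scene [414.1 234.1]
pot 54 [206, 251, 45, 27, 648] [227.5 263.9] enc [229.  262.1] 23.8 dia mm 71.3 p [0.4439 0.2861 0.033 ] enc p [0.4483 0.2821 0.033 ] depthpt [0.4482 0.2811 0.0391] scene [376.5 199.9]
pot 43 [338, 239, 46, 19, 377] [359.2 248.6] enc [361. 248.] 23.8 dia mm 54.8 p [ 0.4733 -0.0438  0.027 ] enc p [ 0.4747 -0.0483  0.027 ] depthpt [ 0.4745 -0.0482  0.0286] scene [272.1 270.7]
pot 32 [279, 179, 47, 15, 273] [298.9 186.1] enc [302.2 185.3] 23.5 dia mm 47.4 p [0.6386 0.1038 0.021 ] enc p [0.6404 0.0956 0.021 ] depthpt [0.6375 0.0958 0.0265] scene [381.6 281.6]
```

View pics/topcrop.png

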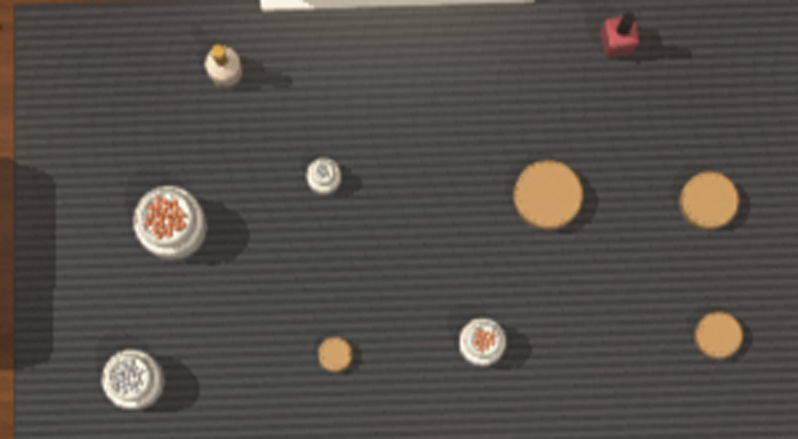

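View pics/scenecrop.png

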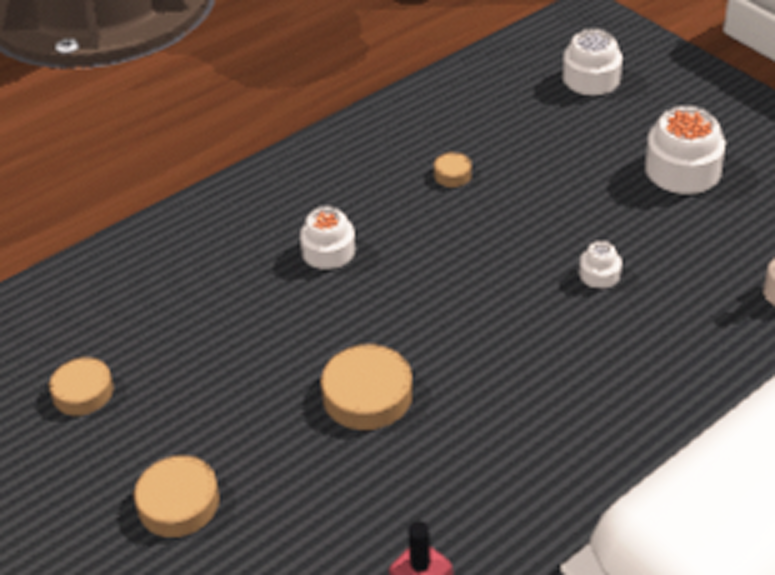

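The top crop confirms the matches by size: the lids from large to small and the four white pots are all on the mat, and neither look-alike is among them. The first mask picked up highlights on the mat, so I'll refine it by colour for the lids and by depth for the pots.

```bash
cat >> h.py <<'E'
H={65:.019,54:.017,43:.015,32:.013}; PH={65:.0533,54:.0453,43:.0373,32:.0293}
SH={65:.036,54:.030,43:.024,32:.018}
def cloud(c):
    Z=c["z_map"]; v,u=np.indices(Z.shape); T=np.array(c["camera_from_world"])
    q=np.stack([(u-c["cx"])/c["fx"]*Z,-(v-c["cy"])/c["fy"]*Z,-Z],-1)
    return (q-T[:3,3])@T[:3,:3]
E
python3 - <<'E'
import pickle,cv2,numpy as np
from h import *
lids={65:(.613,-.117),54:(.603,-.272),43:(.474,-.2725),32:(.467,.0905)}
pots={65:(.5915,.243),54:(.448,.2815),43:(.4745,-.048),32:(.6385,.0955)}
for cam in ("top","scene"):
  c=pickle.load(open(cam+"0.pkl","rb")); hsv=cv2.cvtColor(c["img"],cv2.COLOR_BGR2HSV); P=cloud(c); print(cam)
  gold=(hsv[...,1]>90)&(hsv[...,2]>90)
  mat=P[(abs(P[...,0]-.54)<.03)&(abs(P[...,1])<.02)]; print("mat z",np.median(mat[:,2]),mat[:,2].std())
  for k,g in lids.items():
    near=np.hypot(P[...,0]-g[0],P[...,1]-g[1])<k/2000+.012
    m=(gold&near&(P[...,2]>.003)).astype(np.uint8)
    v,u=np.nonzero(m); (e,rr)=cv2.minEnclosingCircle(np.stack([u,v],1).astype(np.float32))
    q=ray(c,u.mean(),v.mean(),.003+H[k]); sel=m>0
    print("lid",k,m.sum(),"ray(centroid)",q.round(4),"z med",np.median(P[sel][:,2]).round(4),"cloud mean",P[sel].mean(0).round(4),"d eq",(2000*np.sqrt(m.sum()/np.pi)*np.median(c["z_map"][sel])/c["fx"]).round(1))
  for k,g in pots.items():
    near=np.hypot(P[...,0]-g[0],P[...,1]-g[1])<k/2000+.012
    sel=near&(P[...,2]>.003+SH[k]-.005)&(hsv[...,2]>60)
    q=P[sel]; print("pot",k,sel.sum(),"mid xy",((q.min(0)+q.max(0))/2).round(4),"span",np.ptp(q,axis=0).round(4),"mean",q.mean(0).round(4),"zmax",np.percentile(q[:,2],97).round(4))
E
```

```text
top
mat z 0.002612314567415526 0.0029455064498682655
lid 65 534 ray(centroid) [ 0.6144 -0.1161  0.022 ] z med 0.0208 cloud mean [ 0.6147 -0.1162  0.0204] d eq 66.4
lid 54 383 ray(centroid) [ 0.6046 -0.2696  0.02  ] z med 0.0184 cloud mean [ 0.605  -0.27    0.0179] d eq 56.2
lid 43 251 ray(centroid) [ 0.4753 -0.2717  0.018 ] z med 0.0168 cloud mean [ 0.4755 -0.2721  0.0162] d eq 45.0
lid 32 125 ray(centroid) [0.4678 0.0914 0.016 ] z med 0.0155 cloud mean [0.4679 0.0914 0.0152] d eq 31.9
pot 65 508 mid xy [0.5978 0.2464 0.0482] span [0.0644 0.0636 0.0284] mean [0.5957 0.2437 0.0496] zmax 0.059
pot 54 359 mid xy [0.45   0.2826 0.041 ] span [0.0534 0.0511 0.0259] mean [0.4488 0.2808 0.0415] zmax 0.051
pot 43 222 mid xy [ 0.4748 -0.0485  0.0339] span [0.0407 0.0406 0.0234] mean [ 0.4751 -0.0477  0.0336] zmax 0.0432
pot 32 121 mid xy [0.6399 0.0986 0.0263] span [0.0305 0.031  0.0206] mean [0.6394 0.0975 0.0256] zmax 0.0342
scene
mat z 0.003070288288136566 0.0013117913844430233
lid 65 995 ray(centroid) [ 0.6222 -0.1226  0.022 ] z med 0.0213 cloud mean [ 0.6202 -0.1213  0.0196] d eq 63.9
lid 54 874 ray(centroid) [ 0.611  -0.2745  0.02  ] z med 0.0194 cloud mean [ 0.6092 -0.2738  0.0177] d eq 55.6
lid 43 454 ray(centroid) [ 0.4814 -0.2759  0.018 ] z med 0.017 cloud mean [ 0.4791 -0.2751  0.0156] d eq 43.7
lid 32 161 ray(centroid) [0.4741 0.0857 0.016 ] z med 0.0145 cloud mean [0.4717 0.0877 0.0134] d eq 31.1
pot 65 577 mid xy [0.6002 0.2405 0.0466] span [0.0614 0.058  0.0246] mean [0.6043 0.237  0.0484] zmax 0.0568
pot 54 325 mid xy [0.4512 0.2793 0.0395] span [0.0541 0.0522 0.0229] mean [0.4555 0.2762 0.0401] zmax 0.0487
pot 43 302 mid xy [ 0.4787 -0.0507  0.0325] span [0.0435 0.0412 0.0207] mean [ 0.4811 -0.0525  0.0329] zmax 0.0409
pot 32 182 mid xy [0.6422 0.0946 0.0252] span [0.0319 0.0287 0.0183] mean [0.6448 0.0933 0.0252] zmax 0.0334
```

Call:
{"fn": "apply_moves", "kwargs": {
  "targets": [
    [[0.5, 1, 0], [0, 0, -0.8], 87],
    [[0.5, 1, 0], [0, 0, -0.8], 87],
    [[0.5, 1, 0], [0, 0, 0], 87],
    [[0.5, 1, 0], [0, 0, 0], 87],
    [[0.5, 1, 0], [0, 0, 0], 87]
  ]
}}

```text
time_s: 0.6
tcp_pos: [0.2369, 0.4484, 0.2379]
eef_rot: [179.5, 0.0, 0.7]
contact_force: [1.5, 0.2, -0.1]
gripper_width: 0.0869
```

Call:
{"fn": "apply_moves", "kwargs": {
  "targets": [
    [[0.6, 1, 0], [0, 0, 0], 87],
    [[0.6, 1, 0], [0, 0, 0], 87],
    [[0.6, 1, 0], [0, 0, 0], 87],
    [[0.6, 1, 0], [0, 0, 0], 87],
    [[0.6, 1, 0], [0, 0, 0], 87]
  ]
}}

```text
time_s: 1.1
tcp_pos: [0.3614, 0.2404, 0.2393]
eef_rot: [179.5, 0.1, 0.9]
contact_force: [1.2, 0.1, 0.6]
gripper_width: 0.087
```

Call:
{"fn": "apply_moves", "kwargs": {
  "targets": [
    [[0.66, 0.93, 0], [0, 0, 0.1], 87],
    [[0.66, 0.93, 0], [0.06, 0, 0], 87],
    [[0.66, 0.93, 0.5], [0, 0, 0], 87],
    [[0.66, 0.93, 0.5], [0, 0, 0], 87],
    [[0, 0, 0], [0, 0, 0], 87]
  ]
}}

```text
time_s: 1.6
tcp_pos: [0.4708, 0.0829, 0.2004]
eef_rot: [-179.9, -0.1, -0.1]
contact_force: [-0.8, -0.1, -0.1]
gripper_width: 0.087
```

```bash
cat >> h.py <<'E'
from scipy.spatial.transform import Rotation as Ro
def wrist(r,name):
    s=r.get_state(); c=r.capture("wrist"); cv2.imwrite(f"pics/{name}.png",c["img"])
    W=np.eye(4); W[:3,:3]=Ro.from_euler("xyz",s["eef_rot"],degrees=True).as_matrix(); W[:3,3]=s["tcp_pos"]
    c["camera_from_world"]=np.linalg.inv(W@np.array(c["mount"])); c["state"]=s
    return c
def moves(s,p,yaw=0):
    R=Ro.from_euler("xyz",s["eef_rot"],degrees=True).as_matrix()
    return (R.T@(np.array(p)-s["tcp_pos"])/.04).round(2)
E
python3 - <<'E'
from plant import r
from h import *
c=wrist(r,"w1"); print(c["state"]["tcp_pos"],c["state"]["eef_rot"],c["state"]["joints"].round(1),c["fx"],np.array(c["mount"]).round(3).tolist())
print(proj(c,[.468,.091,.016]), c["z_map"][240,320])
E
```

```text
[0.47077423 0.08294196 0.20041676] [-1.79860454e+02 -1.02343643e-01 -1.16560376e-01] [ 33.6   3.7 -27.1  -0.1 -59.   56.3] 340.2910229002084 [[0.0, 0.966, 0.258, 0.069], [1.0, -0.0, 0.0, -0.0], [0.0, 0.258, -0.966, -0.141], [0.0, 0.0, 0.0, 1.0]]
[315.05284189 230.56511144] 0.33622313
```

View pics/w1.png

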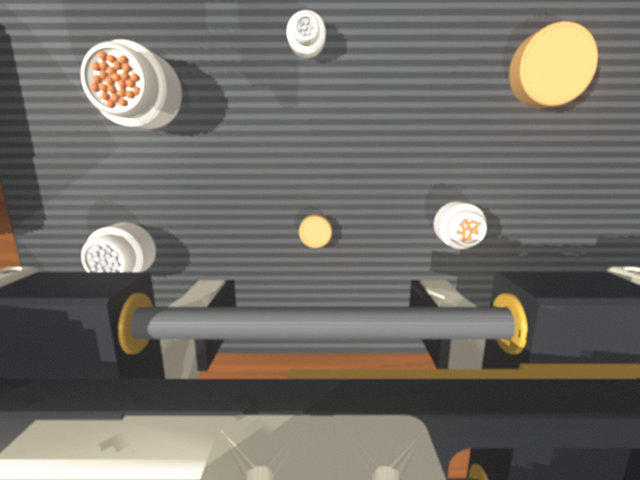

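The wrist view shows lid 32 at (316,231), where the projection predicted it (315,231). It also shows the pots at (120,82), (118,250), (460,225) and (306,33), and lid 65 at (553,65).

```bash
cat >> h.py <<'E'
def lidpos(c,k,g,zt,tol=.015):
    hsv=cv2.cvtColor(c["img"],cv2.COLOR_BGR2HSV); P=cloud(c)
    near=np.hypot(P[...,0]-g[0],P[...,1]-g[1])<k/2000+tol
    m=((hsv[...,1]>90)&(hsv[...,2]>120)&near&(abs(P[...,2]-zt)<.006)&(hsv[...,0]<30)).astype(np.uint8)
    cs,_=cv2.findContours(m,cv2.RETR_EXTERNAL,cv2.CHAIN_APPROX_NONE); q=max(cs,key=cv2.contourArea)
    W=np.array([ray(c,*p,zt)[:2] for p in q[:,0].astype(float)]).astype(np.float32)
    e=cv2.fitEllipse(W*1000); e2=cv2.minEnclosingCircle(W*1000)
    return e, e2, np.median(P[m>0][:,2]),m.sum()
def potpos(c,k,g,tol=.015):
    P=cloud(c); ok=np.hypot(P[...,0]-g[0],P[...,1]-g[1])<k/2000+tol
    out=[]
    for lo,hi in ((SH[k]-.003,SH[k]+.002),(PH[k]-.003,PH[k]+.003)):
        q=P[ok&(P[...,2]>.003+lo)&(P[...,2]<.003+hi)]
        if len(q)<10: out.append((len(q),)); continue
        (e,rad)=cv2.minEnclosingCircle((q[:,:2]*1000).astype(np.float32)); out.append((len(q),np.round(e,1),round(2*rad,1)))
    return out
E
python3 - <<'E'
from plant import r
from h import *
import pickle
c=wrist(r,"w1b"); pickle.dump(c,open("w1.pkl","wb"))
print("lid32",lidpos(c,32,(.468,.091),.016)); print("lid65",lidpos(c,65,(.614,-.117),.022))
pots={65:(.595,.243),54:(.449,.281),43:(.475,-.049),32:(.6395,.0965)}
import pickle
t=pickle.load(open("top0.pkl","rb"))
for k,g in pots.items(): print(k,"wrist",potpos(c,k,g),"top",potpos(t,k,g))
print(moves(c["state"],[.467,.091,.09]))
E
```

```text
lid32 (((467.080322265625, 90.43314361572266), (30.816659927368164, 31.88419532775879), 87.4903335571289), ((467.0806884765625, 90.62055206298828), 16.28019905090332), np.float64(0.01555944276746932), np.uint64(819))
lid65 (((613.0001831054688, -116.05109405517578), (64.1386947631836, 66.682861328125), 21.855257034301758), ((612.9844360351562, -115.75709533691406), 33.77470779418945), np.float64(0.021470049030789792), np.uint64(5189))
65 wrist [(1067, array([595.9, 244.2]), 65.5), (2427, array([596. , 243.9]), 52.4)] top [(75, array([598.3, 245.4]), 65.5), (172, array([597.5, 245.5]), 53.3)]
54 wrist [(555, array([447.8, 281.3]), 54.2), (869, array([449.1, 280.5]), 42.3)] top [(73, array([449.2, 282.7]), 54.0), (115, array([449.8, 281.9]), 43.9)]
43 wrist [(461, array([473.9, -49.3]), 43.5), (566, array([474.2, -48.8]), 33.5)] top [(49, array([475.3, -48.5]), 42.6), (61, array([475.5, -49.1]), 32.1)]
32 wrist [(503, array([639.3,  97.2]), 32.5), (464, array([638.9,  97.2]), 22.8)] top [(39, array([641. ,  97.9]), 31.9), (33, array([641. ,  97.4]), 22.1)]
[-0.09 -0.16  2.79]
```

Call:
{"fn": "apply_moves", "kwargs": {
  "targets": [
    [[-0.1, -0.19, 0.9], [0, 0, 0], 60],
    [[0, 0, 0.9], [0, 0, 0], 60],
    [[0, 0, 0.9], [0, 0, 0], 60],
    [[0, 0, 0.9], [0, 0, 0], 60],
    [[0, 0, 0.3], [0, 0, 0], 60]
  ]
}}

```text
time_s: 2.2
tcp_pos: [0.4698, 0.1021, 0.0478]
eef_rot: [-179.4, -0.9, 0.4]
contact_force: [-0.7, -0.2, -0.9]
gripper_width: 0.0606
```

```bash
cat >> h.py <<'E'
def go(s,p,yaw=0):
    R=Ro.from_euler("xyz",s["eef_rot"],degrees=True); G=Ro.from_euler("xyz",[180,0,yaw],degrees=True)
    print("tcp",s["tcp_pos"].round(4),"rot",s["eef_rot"].round(2),"w",round(s["gripper_width"],4),"F",s["contact_force"].round(1),"| shift",moves(s,p),"turn",(np.degrees((R.inv()*G).as_rotvec())/8).round(2))
E
python3 -c "
from plant import r
from h import *
go(r.get_state(),[.467,.0905,.03])"
```

```text
tcp [0.4698 0.1021 0.0478] rot [-179.35   -0.95    0.41] w 0.0606 F [-0.7 -0.2 -0.9] | shift [-0.08  0.29  0.44] turn [-0.08 -0.12  0.05]
```

Call:
{"fn": "apply_moves", "kwargs": {
  "targets": [
    [[-0.08, 0.29, 0.2], [-0.08, -0.12, 0.05], 60],
    [[0, 0, 0], [0, 0, 0], 60]
  ]
}}

```text
time_s: 2.4
tcp_pos: [0.4651, 0.0918, 0.0383]
eef_rot: [179.9, 0.2, 0.2]
contact_force: [-0.1, -0.1, -0.6]
gripper_width: 0.06
```

```bash
python3 -c "
from plant import r
from h import *
go(r.get_state(),[.467,.0905,.0215])
c=wrist(r,'w2')
print(proj(c,[.467,.0905,.016]))
print(lidpos(c,32,(.468,.091),.016))
go(r.get_state(),[.467,.0905,.0215])
"
```

```text
tcp [0.4651 0.0918 0.0383] rot [179.88   0.22   0.25] w 0.06 F [-0.1 -0.1 -0.6] | shift [0.05 0.03 0.42] turn [0.02 0.03 0.03]
[325.59350868 289.01812824]
(((469.5821838378906, 90.8074951171875), (28.117347717285156, 32.117435455322266), 0.8366129994392395), ((468.16253662109375, 90.8416976928711), 16.196317672729492), np.float64(0.015506133989591874), np.uint64(2537))
tcp [0.466  0.0924 0.0391] rot [1.7995e+02 1.0000e-01 2.6000e-01] w 0.06 F [ 0.8 -0.  -0.3] | shift [0.02 0.05 0.44] turn [0.01 0.01 0.03]
```

View pics/w2.png

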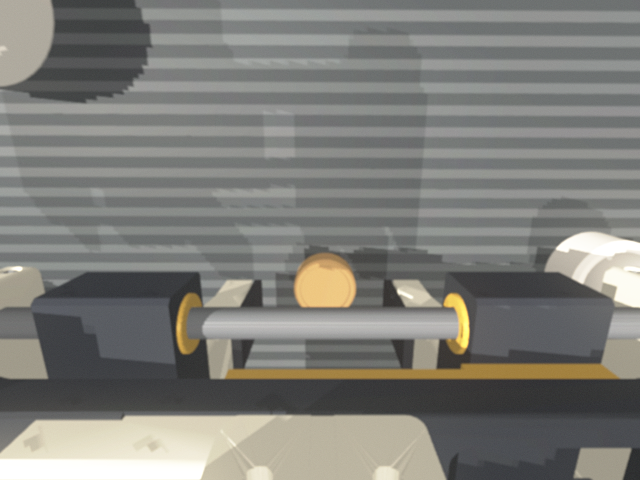

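The lid (325,285) is centred between the pads. I'll go down and grip.

Call:
{"fn": "apply_moves", "kwargs": {
  "targets": [
    [[0.02, 0.04, 0.25], [0, 0, 0.03], 60],
    [[0, 0, 0.17], [0, 0, 0], 60],
    [[0, 0, 0], [0, 0, 0], 60]
  ]
}}

```text
time_s: 2.75
tcp_pos: [0.4687, 0.0924, 0.0237]
eef_rot: [-179.9, -0.2, 0.0]
contact_force: [0.3, 0.3, -0.4]
gripper_width: 0.0602
```

Call:
{"fn": "apply_moves", "kwargs": {
  "targets": [
    [[-0.02, 0.03, 0.05], [0, 0, 0], 34],
    [[0, 0, 0], [0, 0, 0], 20],
    [[0, 0, 0], [0, 0, 0], 20],
    [[0, 0, 0], [0, 0, 0], 20]
  ],
  "squeeze": 15
}}

```text
time_s: 3.15
tcp_pos: [0.4684, 0.0912, 0.0223]
eef_rot: [-179.8, -0.3, 0.0]
contact_force: [0.8, -1.1, -0.1]
gripper_width: 0.0335
```

Call:
{"fn": "apply_moves", "kwargs": {
  "targets": [
    [[0, 0, 0], [0, 0, 0], 20],
    [[0, 0, 0], [0, 0, 0], 20]
  ]
}}

```text
time_s: 3.35
tcp_pos: [0.4685, 0.0913, 0.0225]
eef_rot: [-179.8, -0.3, 0.0]
contact_force: [-0.7, 0.3, -0.2]
gripper_width: 0.0319
```

Call:
{"fn": "apply_moves", "kwargs": {
  "targets": [
    [[0, 0, -0.6], [0, 0, 0], 20],
    [[0, 0, -0.9], [0, 0, 0], 20],
    [[0.5, 0, -0.7], [0, 0, 0], 20],
    [[1, 0, 0], [0, 0, 0], 20],
    [[1, 0, 0], [0, 0, 0], 20]
  ]
}}

```text
time_s: 3.85
tcp_pos: [0.5663, 0.0902, 0.115]
eef_rot: [-179.9, -0.2, 0.2]
contact_force: [0.4, 1.0, -0.3]
gripper_width: 0.032
```

Call:
{"fn": "apply_moves", "kwargs": {
  "targets": [
    [[0.9, -0.08, 0], [0, 0, 0], 20],
    [[0.8, -0.08, 0], [0, 0, 0], 20],
    [[0, 0, 0], [0, 0, 0], 20]
  ]
}}

```text
time_s: 4.15
tcp_pos: [0.6414, 0.0968, 0.1158]
eef_rot: [-179.8, -0.4, 0.1]
contact_force: [-0.4, -0.6, -0.8]
gripper_width: 0.0313
```

```bash
python3 -c "
from plant import r
from h import *
c=wrist(r,'w3')
print(potpos(c,32,(.639,.097)))
go(r.get_state(),[.6405,.0975,.067])
"
```

```text
[(520, array([639.5,  96.9]), 32.1), (435, array([639.7,  97. ]), 23.0)]
tcp [0.6394 0.0965 0.1155] rot [-1.7983e+02 -2.7000e-01  1.0000e-01] w 0.0314 F [-0.3 -0.6 -0.6] | shift [ 0.02 -0.02  1.21] turn [-0.02 -0.03  0.01]
```

View pics/w3.png

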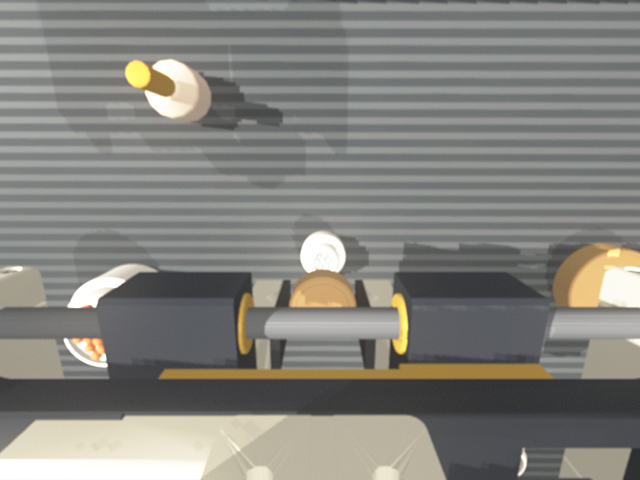

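```bash
cat >> h.py <<'E'
def held(c,k,dz):
    # held lid: far edge of its top face (z = tcp - dz + H/2), relative to the tcp
    s=c["state"]; zt=s["tcp_pos"][2]-dz+H[k]/2
    hsv=cv2.cvtColor(c["img"],cv2.COLOR_BGR2HSV); P=cloud(c)
    m=((hsv[...,1]>90)&(hsv[...,2]>90)&(hsv[...,0]<30)&(abs(P[...,2]-zt)<.007)&(np.hypot(P[...,0]-s["tcp_pos"][0],P[...,1]-s["tcp_pos"][1])<k/2000+.02)).astype(np.uint8)
    v,u=np.nonzero(m); q=P[m>0]
    v0=v.min(); e=ray(c,u[v==v0].mean(),v0-.5,zt)
    print("held: n",m.sum(),"cloud z",np.median(q[:,2]).round(4),"zt",zt.round(4),"centre-tcp x",(e[0]-k/2000-s["tcp_pos"][0]).round(4),"y",(((q[:,1].min()+q[:,1].max())/2)-s["tcp_pos"][1]).round(4), "yspan",np.ptp(q[:,1]).round(4))
E
python3 -c "
from plant import r
from h import *
c=wrist(r,'w4'); held(c,32,.013)"
```

```text
held: n 1801 cloud z 0.1085 zt 0.109 centre-tcp x 0.0006 y 0.0004 yspan 0.032
```

Call:
{"fn": "apply_moves", "kwargs": {
  "targets": [
    [[0.02, -0.02, 0.6], [0, 0, 0], 20],
    [[0, 0, 0.5], [0, 0, 0], 20],
    [[0, 0, 0], [0, 0, 0], 20]
  ]
}}

```text
time_s: 4.55
tcp_pos: [0.6364, 0.0971, 0.0713]
eef_rot: [-179.8, -0.2, 0.1]
contact_force: [-0.5, -0.3, 0.2]
gripper_width: 0.0314
```

```bash
python3 -c "
from plant import r
from h import *
c=wrist(r,'w5'); held(c,32,.013);
go(r.get_state(),[.641,.097,.042])
"
```

```text
held: n 1785 cloud z 0.0643 zt 0.0648 centre-tcp x 0.0006 y 0.0004 yspan 0.032
tcp [0.637  0.0973 0.0727] rot [-1.7979e+02 -3.0000e-01  1.3000e-01] w 0.0317 F [-1.1  0.1  0.2] | shift [0.1  0.01 0.77] turn [-0.03 -0.04  0.02]
```

View pics/w5.png

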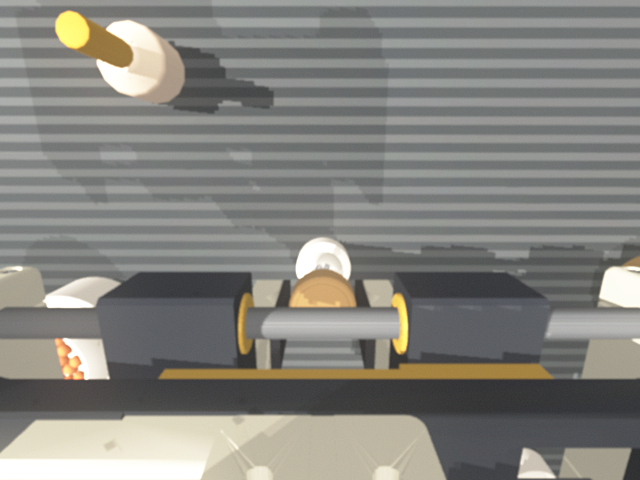

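Call:
{"fn": "apply_moves", "kwargs": {
  "targets": [
    [[0.06, 0.01, 0.3], [-0.03, -0.04, 0.02], 20],
    [[0, 0, 0.1], [0, 0, 0], 20],
    [[0, 0, 0], [0, 0, 0], 20]
  ]
}}

```text
time_s: 4.9
tcp_pos: [0.6401, 0.0976, 0.0585]
eef_rot: [-180.0, -0.1, 0.0]
contact_force: [-0.4, 0.4, -0.6]
gripper_width: 0.0316
```

```bash
python3 -c "
from plant import r
from h import *
go(r.get_state(),[.639,.097,.042])
"
```

```text
tcp [0.6401 0.0976 0.0585] rot [-1.7998e+02 -1.4000e-01  2.0000e-02] w 0.0316 F [-0.4  0.4 -0.6] | shift [-0.03  0.01  0.41] turn [-0.   -0.02  0.  ]
```

Call:
{"fn": "apply_moves", "kwargs": {
  "targets": [
    [[-0.03, 0.01, 0.15], [0, 0, 0], 20],
    [[0, 0, 0.12], [0, 0, 0], 20],
    [[0, 0, 0.1], [0, 0, 0], 20],
    [[0, 0, 0], [0, 0, 0], 20]
  ]
}}

```text
time_s: 5.3
tcp_pos: [0.6391, 0.0973, 0.0435]
eef_rot: [-179.9, -0.2, 0.0]
contact_force: [-0.3, -0.0, 0.4]
gripper_width: 0.0318
```

Call:
{"fn": "apply_moves", "kwargs": {
  "targets": [
    [[0, 0, 0.04], [0, 0, 0], 20],
    [[0, 0, 0.02], [0, 0, 0], 20],
    [[0, 0, 0], [0, 0, 0], 20]
  ]
}}

```text
time_s: 5.6
tcp_pos: [0.6393, 0.0973, 0.0412]
eef_rot: [-179.9, -0.2, 0.0]
contact_force: [-0.1, -0.3, 0.2]
gripper_width: 0.0316
```

Now at the seated height with no load. I'll release gently and rise.

Call:
{"fn": "apply_moves", "kwargs": {
  "targets": [
    [[0, 0, 0], [0, 0, 0], 36],
    [[0, 0, 0], [0, 0, 0], 44],
    [[0, 0, 0], [0, 0, 0], 52],
    [[0, 0, -0.5], [0, 0, 0], 60]
  ]
}}

```text
time_s: 6.0
tcp_pos: [0.6377, 0.0967, 0.059]
eef_rot: [180.0, 0.0, -0.0]
contact_force: [-0.4, 0.4, 0.6]
gripper_width: 0.055
```

Call:
{"fn": "apply_moves", "kwargs": {
  "targets": [
    [[0, 0, -1], [0, 0, 0], 87],
    [[0, 0.3, -1], [0, 0, 0], 87],
    [[0, 1, -1], [0, 0, 0], 87],
    [[-0.2, 1, 0], [0, 0, 0], 87],
    [[-0.2, 1, 0], [0, 0, 0], 87]
  ]
}}

```text
time_s: 6.5
tcp_pos: [0.624, -0.0297, 0.1815]
eef_rot: [179.9, -0.3, 0.4]
contact_force: [-0.3, -1.0, -0.1]
gripper_width: 0.0865
```

```bash
python3 -c "
from plant import r
from h import *
c=wrist(r,'w6'); print(lidpos(c,32,(.639,.097),.003+.0293+.0025));print(lidpos(c,65,(.613,-.116),.022))
go(r.get_state(),[.613,-.116,.15])
"
```

```text
(((637.7858276367188, 95.488525390625), (30.14325714111328, 31.64286994934082), 35.198387145996094), ((638.408935546875, 95.57893371582031), 16.55003547668457), np.float64(0.034180467772007304), np.uint64(460))
(((614.661865234375, -117.44035339355469), (62.98548126220703, 65.39395904541016), 138.8644256591797), ((614.5238647460938, -117.12286376953125), 32.99678421020508), np.float64(0.02145219171468796), np.uint64(1948))
tcp [ 0.6228 -0.0345  0.1822] rot [179.88  -0.26   0.3 ] w 0.0871 F [-0.9 -2.7 -0.8] | shift [-0.26  2.03  0.81] turn [ 0.02 -0.03  0.04]
```

View pics/w6.png

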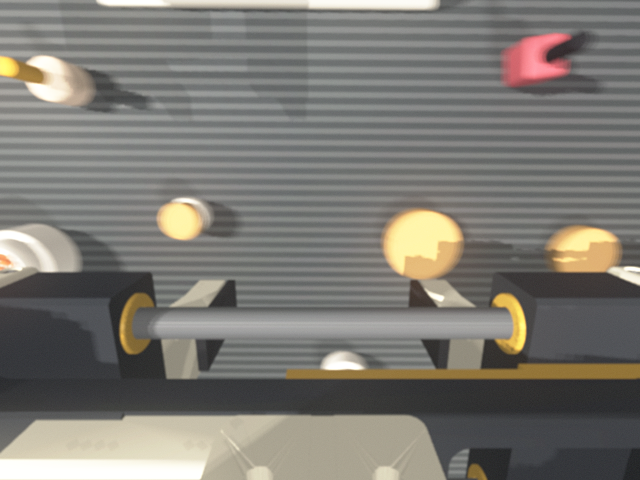

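Lid 32 is seated at (182,221): its top reads z 34.2 mm against an expected 34.8 mm. Lid 65 is at (423,244).

Call:
{"fn": "apply_moves", "kwargs": {
  "targets": [
    [[-0.13, 1, 0.2], [0, 0, 0.03], 87],
    [[-0.12, 0.95, 0.3], [0, 0, 0], 87],
    [[0, 0, 0.5], [0, 0, 0], 87],
    [[0, 0, 0], [0, 0, 0], 87]
  ]
}}

```text
time_s: 6.95
tcp_pos: [0.6129, -0.118, 0.1437]
eef_rot: [179.9, -0.5, -0.1]
contact_force: [-1.1, -0.0, -0.1]
gripper_width: 0.0871
```

```bash
python3 -c "
from plant import r
from h import *
c=wrist(r,'w7'); print(lidpos(c,65,(.613,-.116),.022))
go(r.get_state(),[.6135,-.1165,.024])
"
```

```text
(((614.2234497070312, -118.0408935546875), (63.881439208984375, 64.36689758300781), 92.67202758789062), ((614.2811889648438, -117.96270751953125), 32.59177780151367), np.float64(0.02155981252966021), np.uint64(1000))
tcp [ 0.614  -0.1179  0.1454] rot [ 1.7988e+02 -6.5000e-01 -6.0000e-02] w 0.0869 F [ 0.6 -0.5  1. ] | shift [-0.05 -0.04  3.03] turn [ 0.02 -0.08 -0.01]
```

View pics/w7.png

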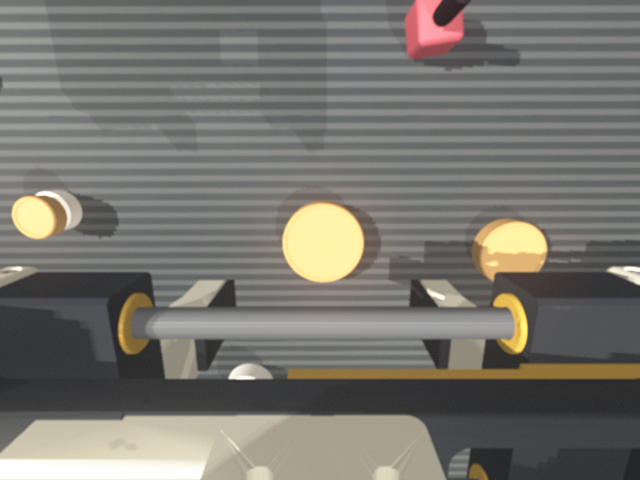

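Lid 65 is at (323,242), centred between the jaws. Its position is (0.614, -0.118).

Call:
{"fn": "apply_moves", "kwargs": {
  "targets": [
    [[0, 0, 0.8], [0.02, -0.08, 0], 87],
    [[0, 0, 0.8], [0, 0, 0], 87],
    [[0, 0, 0.5], [0, 0, 0], 87],
    [[0, 0, 0], [0, 0, 0], 87]
  ]
}}

```text
time_s: 7.4
tcp_pos: [0.6192, -0.1155, 0.065]
eef_rot: [-180.0, -0.5, 0.2]
contact_force: [-0.5, -0.6, -0.3]
gripper_width: 0.0871
```

```bash
python3 -c "
from plant import r
from h import *
go(r.get_state(),[.614,-.118,.024])
"
```

```text
tcp [ 0.6192 -0.1155  0.065 ] rot [-1.7999e+02 -4.9000e-01  1.7000e-01] w 0.0871 F [-0.5 -0.6 -0.3] | shift [-0.14  0.06  1.02] turn [-0.   -0.06  0.02]
```

Call:
{"fn": "apply_moves", "kwargs": {
  "targets": [
    [[-0.14, 0.06, 0.4], [0, -0.06, 0.02], 87],
    [[0, 0, 0.35], [0, 0, 0], 87],
    [[0, 0, 0.15], [0, 0, 0], 87],
    [[0, 0, 0], [0, 0, 0], 87]
  ]
}}

```text
time_s: 7.8
tcp_pos: [0.6169, -0.1163, 0.0311]
eef_rot: [180.0, -0.3, 0.2]
contact_force: [1.1, -1.0, 0.2]
gripper_width: 0.0869
```

```bash
python3 -c "
from plant import r
from h import *
go(r.get_state(),[.614,-.118,.0235])
"
```

```text
tcp [ 0.6169 -0.1163  0.0311] rot [179.99  -0.31   0.2 ] w 0.0869 F [ 1.1 -1.   0.2] | shift [-0.07  0.04  0.19] turn [ 0.   -0.04  0.02]
```

Call:
{"fn": "apply_moves", "kwargs": {
  "targets": [
    [[-0.07, 0.04, 0.17], [0, -0.04, 0.02], 87],
    [[0, 0, 0], [0, 0, 0], 68],
    [[0, 0, 0], [0, 0, 0], 50],
    [[0, 0, 0], [0, 0, 0], 50],
    [[0, 0, 0], [0, 0, 0], 50]
  ],
  "squeeze": 20
}}

```text
time_s: 8.3
tcp_pos: [0.6152, -0.1181, 0.0256]
eef_rot: [180.0, -0.1, 0.0]
contact_force: [-0.6, 0.2, -0.9]
gripper_width: 0.0654
```

Call:
{"fn": "apply_moves", "kwargs": {
  "targets": [
    [[0, 0, -0.6], [0, 0, 0], 50],
    [[0, 0, -0.9], [0, 0, 0], 50],
    [[0, -0.5, -0.9], [0, 0, 0], 50],
    [[0, -1, -0.3], [0, 0, 0], 50],
    [[-0.1, -1, 0], [0, 0, 0], 50]
  ]
}}

```text
time_s: 8.8
tcp_pos: [0.6105, -0.0198, 0.1369]
eef_rot: [-180.0, 0.0, -0.4]
contact_force: [1.9, 1.2, -0.8]
gripper_width: 0.0658
```

Call:
{"fn": "apply_moves", "kwargs": {
  "targets": [
    [[-0.1, -1, 0], [0, 0, 0], 50],
    [[-0.1, -1, 0], [0, 0, 0], 50],
    [[-0.1, -1, 0], [0, 0, 0], 50],
    [[-0.1, -1, 0], [0, 0, 0], 50],
    [[0, -1, 0], [0, 0, 0], 50]
  ]
}}

```text
time_s: 9.3
tcp_pos: [0.5949, 0.1879, 0.1408]
eef_rot: [-179.8, -0.3, -0.5]
contact_force: [0.1, -0.7, 0.3]
gripper_width: 0.0654
```

```bash
python3 -c "
from plant import r
from h import *
go(r.get_state(),[.596,.244,.12])
"
```

```text
tcp [0.5949 0.1879 0.1408] rot [-179.83   -0.29   -0.47] w 0.0654 F [ 0.1 -0.7  0.3] | shift [ 0.01 -1.4   0.52] turn [-0.02 -0.04 -0.06]
```

Call:
{"fn": "apply_moves", "kwargs": {
  "targets": [
    [[0.01, -0.7, 0], [-0.02, -0.04, -0.06], 50],
    [[0, -0.6, 0], [0, 0, 0], 50],
    [[0, 0, 0], [0, 0, 0], 50],
    [[0, 0, 0], [0, 0, 0], 50]
  ]
}}

```text
time_s: 9.7
tcp_pos: [0.5945, 0.2479, 0.1415]
eef_rot: [-179.9, -0.0, 0.4]
contact_force: [-0.2, -0.2, -0.7]
gripper_width: 0.0656
```

```bash
python3 -c "
from plant import r
from h import *
c=wrist(r,'w8'); held(c,65,.013); print(potpos(c,65,(.596,.244)))
go(r.get_state(),[.596,.244,.095])
"
```

```text
held: n 9517 cloud z 0.1376 zt 0.138 centre-tcp x 0.0004 y 0.0005 yspan 0.066
[(906, array([597.9, 244.5]), 64.7), (608, array([603.8, 244. ]), 48.7)]
tcp [0.5946 0.2477 0.1416] rot [-1.7992e+02 -5.0000e-02  3.7000e-01] w 0.0654 F [ 0.   0.1 -0.3] | shift [0.03 0.09 1.16] turn [-0.01 -0.01  0.05]
```

View pics/w8.png

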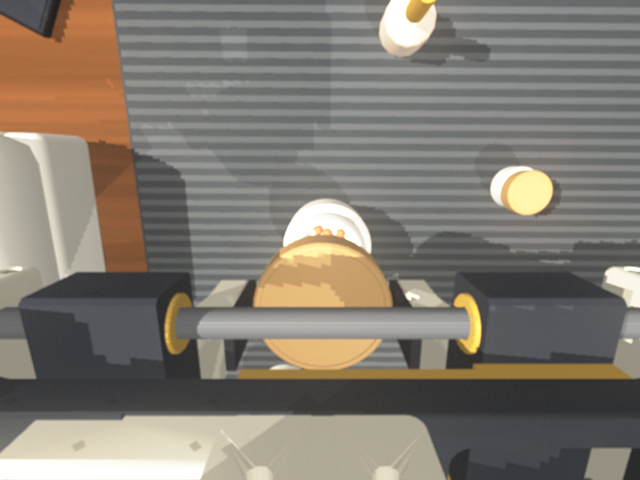

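Call:
{"fn": "apply_moves", "kwargs": {
  "targets": [
    [[0.05, 0.09, 0.5], [0, 0, 0.05], 50],
    [[0, 0, 0.5], [0, 0, 0], 50],
    [[0, 0, 0], [0, 0, 0], 50]
  ]
}}

```text
time_s: 10.05
tcp_pos: [0.5972, 0.2416, 0.1019]
eef_rot: [-179.9, -0.1, -0.2]
contact_force: [0.5, -0.4, -0.5]
gripper_width: 0.0652
```

```bash
python3 -c "
from plant import r
from h import *
go(r.get_state(),[.5966,.244,.0623])
"
```

```text
tcp [0.5972 0.2416 0.1019] rot [-1.7985e+02 -1.3000e-01 -1.9000e-01] w 0.0652 F [ 0.5 -0.4 -0.5] | shift [-0.02 -0.06  0.99] turn [-0.02 -0.02 -0.02]
```

Call:
{"fn": "apply_moves", "kwargs": {
  "targets": [
    [[-0.02, -0.06, 0.25], [0, 0, 0], 50],
    [[0, 0, 0.2], [0, 0, 0], 50],
    [[0, 0, 0], [0, 0, 0], 50]
  ]
}}

```text
time_s: 10.35
tcp_pos: [0.5974, 0.2428, 0.0845]
eef_rot: [-179.8, -0.2, -0.3]
contact_force: [-0.4, 0.6, 0.3]
gripper_width: 0.0653
```

```bash
python3 -c "
from plant import r
from h import *
go(r.get_state(),[.5966,.244,.0623])
"
```

```text
tcp [0.5974 0.2428 0.0845] rot [-179.82   -0.22   -0.29] w 0.0653 F [-0.4  0.6  0.3] | shift [-0.02 -0.03  0.55] turn [-0.02 -0.03 -0.04]
```

Call:
{"fn": "apply_moves", "kwargs": {
  "targets": [
    [[-0.02, -0.03, 0.12], [-0.02, -0.03, -0.04], 50],
    [[0, 0, 0.12], [0, 0, 0], 50],
    [[0, 0, 0.1], [0, 0, 0], 50],
    [[0, 0, 0], [0, 0, 0], 50]
  ]
}}

```text
time_s: 10.75
tcp_pos: [0.5971, 0.2446, 0.0709]
eef_rot: [-179.9, -0.0, 0.1]
contact_force: [-0.7, 0.1, -1.2]
gripper_width: 0.0656
```

```bash
python3 -c "
from plant import r
from h import *
go(r.get_state(),[.5966,.244,.0623])
"
```

```text
tcp [0.5971 0.2446 0.0709] rot [-1.7994e+02 -4.0000e-02  7.0000e-02] w 0.0656 F [-0.7  0.1 -1.2] | shift [-0.01  0.01  0.22] turn [-0.01 -0.01  0.01]
```

Call:
{"fn": "apply_moves", "kwargs": {
  "targets": [
    [[-0.01, 0.01, 0.1], [0, 0, 0], 50],
    [[0, 0, 0.08], [0, 0, 0], 50],
    [[0, 0, 0.04], [0, 0, 0], 50],
    [[0, 0, 0], [0, 0, 0], 50]
  ]
}}

```text
time_s: 11.15
tcp_pos: [0.5971, 0.2444, 0.0622]
eef_rot: [-179.9, -0.1, 0.1]
contact_force: [-1.2, 0.1, 2.8]
gripper_width: 0.0656
```

Light contact (2.8 N) at the expected seated height (62.2 mm against 62.3 mm), so I'll release. Next is lid 54 at about (0.604, -0.271).

Call:
{"fn": "apply_moves", "kwargs": {
  "targets": [
    [[0, 0, 0], [0, 0, 0], 70],
    [[0, 0, 0], [0, 0, 0], 78],
    [[0, 0, 0], [0, 0, 0], 87],
    [[0, 0, -0.5], [0, 0, 0], 87],
    [[0, 0, -1], [0, 0, 0], 87]
  ]
}}

```text
time_s: 11.65
tcp_pos: [0.594, 0.2424, 0.1174]
eef_rot: [179.8, 0.4, 0.0]
contact_force: [1.5, -0.2, -0.2]
gripper_width: 0.0864
```

Call:
{"fn": "apply_moves", "kwargs": {
  "targets": [
    [[0, 0, -1], [0, 0, 0], 87],
    [[0, 1, -0.3], [0, 0, 0], 87],
    [[0, 1, 0], [0, 0, 0], 87],
    [[0, 1, 0], [0, 0, 0], 87],
    [[0, 0, 0], [0, 0, 0], 87]
  ]
}}

```text
time_s: 12.15
tcp_pos: [0.5976, 0.1218, 0.1786]
eef_rot: [-180.0, -0.2, 0.3]
contact_force: [0.2, 0.5, 0.2]
gripper_width: 0.0871
```

```bash
python3 -c "
from plant import r
from h import *
c=wrist(r,'w9'); print(lidpos(c,65,(.597,.244),.003+.0533+.0025)); print(lidpos(c,32,(.639,.097),.0348))
go(r.get_state(),[.604,-.271,.16])
"
```

```text
(((596.555419921875, 243.49172973632812), (61.35713195800781, 63.0440559387207), 36.165687561035156), ((596.9495849609375, 243.45301818847656), 33.46089553833008), np.float64(0.0582785564972136), np.uint64(1003))
(((637.7815551757812, 98.2600326538086), (29.377513885498047, 30.74268913269043), 176.1945343017578), ((637.6732177734375, 97.94115447998047), 15.95769214630127), np.float64(0.03446594579970352), np.uint64(264))
tcp [0.598  0.1233 0.1787] rot [-179.95   -0.23    0.32] w 0.0869 F [0.2 0.7 0.6] | shift [0.09 9.86 0.46] turn [-0.01 -0.03  0.04]
```

View pics/w9.png

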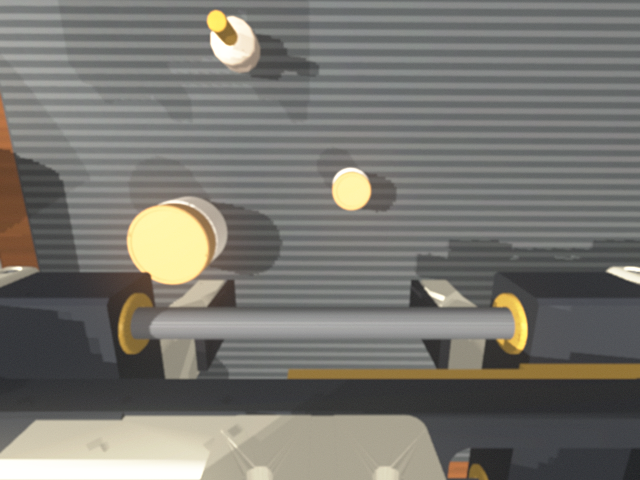

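Lid 65 (172,244) and lid 32 (351,189) are both seated and level, with tops at 58.3 and 34.5 mm (expected 58.8 and 34.8 mm). On to lid 54.

Call:
{"fn": "apply_moves", "kwargs": {
  "targets": [
    [[0, 1, 0], [0, 0, 0.04], 87],
    [[0, 1, 0], [0, 0, 0], 87],
    [[0, 1, 0], [0, 0, 0], 87],
    [[0, 1, 0], [0, 0, 0], 87],
    [[0, 1, 0], [0, 0, 0], 87]
  ]
}}

```text
time_s: 12.7
tcp_pos: [0.6006, -0.0757, 0.1784]
eef_rot: [-179.9, -0.4, 0.5]
contact_force: [0.8, 0.3, -0.5]
gripper_width: 0.0869
```

Call:
{"fn": "apply_moves", "kwargs": {
  "targets": [
    [[0.05, 1, 0], [0, 0, 0], 87],
    [[0, 1, 0], [0, 0, 0], 87],
    [[0, 1, 0.2], [0, 0, 0], 87],
    [[0, 0.8, 0.3], [0, 0, 0], 87],
    [[0, 0.3, 0], [0, 0, 0], 87]
  ]
}}

```text
time_s: 13.2
tcp_pos: [0.6061, -0.2456, 0.1571]
eef_rot: [-179.9, -0.4, 0.6]
contact_force: [0.3, 0.3, -0.2]
gripper_width: 0.087
```

Call:
{"fn": "apply_moves", "kwargs": {
  "targets": [
    [[0, 0, 0.3], [0, 0, 0], 87],
    [[0, 0, 0], [0, 0, 0], 87]
  ]
}}

```text
time_s: 13.4
tcp_pos: [0.6065, -0.246, 0.1436]
eef_rot: [-179.9, -0.4, 0.5]
contact_force: [-0.4, -0.8, -0.2]
gripper_width: 0.0871
```

```bash
python3 -c "
from plant import r
from h import *
c=wrist(r,'w10'); print(lidpos(c,54,(.604,-.271),.020)); print(lidpos(c,43,(.4745,-.272),.018))
go(r.get_state(),[.604,-.271,.024])
"
```

```text
(((604.5531616210938, -272.227294921875), (52.951751708984375, 53.76747131347656), 114.07908630371094), ((604.7764282226562, -272.281494140625), 27.276243209838867), np.float64(0.019509971545171083), np.uint64(2171))
(((494.1374206542969, -273.123046875), (8.066448211669922, 35.499610900878906), 0.6587817668914795), ((490.910888671875, -273.2955322265625), 16.560941696166992), np.float64(0.016606406650355024), np.uint64(229))
tcp [ 0.6073 -0.246   0.145 ] rot [-179.92   -0.5     0.53] w 0.0873 F [ 0.2 -0.3  1.2] | shift [-0.12  0.63  3.02] turn [-0.01 -0.06  0.07]
```

View pics/w10.png

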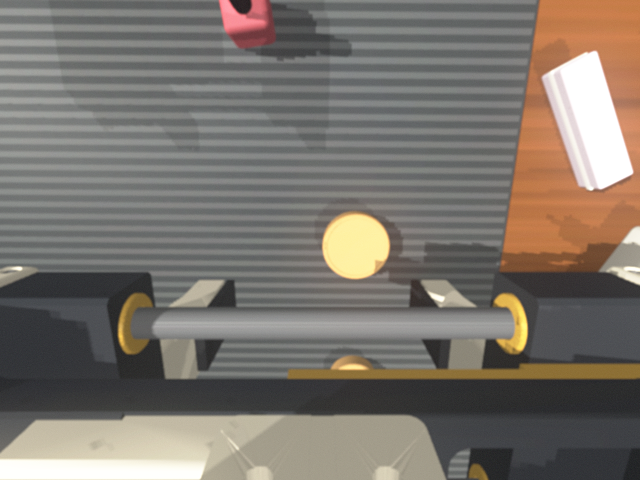

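Call:
{"fn": "apply_moves", "kwargs": {
  "targets": [
    [[-0.07, 0.65, 0.8], [-0.01, -0.06, 0.07], 82],
    [[0, 0, 0.8], [0, 0, 0], 82],
    [[0, 0, 0.5], [0, 0, 0], 82],
    [[0, 0, 0], [0, 0, 0], 82]
  ]
}}

```text
time_s: 13.85
tcp_pos: [0.6095, -0.2675, 0.0626]
eef_rot: [179.9, -0.4, 0.4]
contact_force: [-0.7, 0.1, 0.6]
gripper_width: 0.082
```

```bash
python3 -c "
from plant import r
from h import *
go(r.get_state(),[.6046,-.2722,.0235])
"
```

```text
tcp [ 0.6095 -0.2675  0.0626] rot [179.9   -0.4    0.39] w 0.082 F [-0.7  0.1  0.6] | shift [-0.13  0.12  0.98] turn [ 0.01 -0.05  0.05]
```

Call:
{"fn": "apply_moves", "kwargs": {
  "targets": [
    [[-0.13, 0.12, 0.4], [0.01, -0.05, 0.05], 82],
    [[0, 0, 0.35], [0, 0, 0], 82],
    [[0, 0, 0.1], [0, 0, 0], 82],
    [[0, 0, 0], [0, 0, 0], 82]
  ]
}}

```text
time_s: 14.25
tcp_pos: [0.6073, -0.2701, 0.0302]
eef_rot: [179.9, -0.2, 0.2]
contact_force: [0.1, 0.1, -0.1]
gripper_width: 0.082
```

```bash
python3 -c "
from plant import r
from h import *
go(r.get_state(),[.6046,-.2722,.0235])
"
```

```text
tcp [ 0.6073 -0.2701  0.0302] rot [179.91  -0.23   0.23] w 0.082 F [ 0.1  0.1 -0.1] | shift [-0.07  0.05  0.17] turn [ 0.01 -0.03  0.03]
```

Call:
{"fn": "apply_moves", "kwargs": {
  "targets": [
    [[-0.06, 0.05, 0.16], [0.01, -0.03, 0.03], 82],
    [[0, 0, 0], [0, 0, 0], 56],
    [[0, 0, 0], [0, 0, 0], 40],
    [[0, 0, 0], [0, 0, 0], 40],
    [[0, 0, 0], [0, 0, 0], 40]
  ]
}}

```text
time_s: 14.75
tcp_pos: [0.6062, -0.2726, 0.0256]
eef_rot: [180.0, -0.2, -0.0]
contact_force: [-0.7, 0.1, 0.2]
gripper_width: 0.0555
```

Call:
{"fn": "apply_moves", "kwargs": {
  "targets": [
    [[0, 0, 0], [0, 0, 0], 40]
  ]
}}

```text
time_s: 14.85
tcp_pos: [0.6063, -0.2726, 0.0258]
eef_rot: [180.0, -0.2, -0.0]
contact_force: [0.3, -0.8, -0.5]
gripper_width: 0.0538
```

Call:
{"fn": "apply_moves", "kwargs": {
  "targets": [
    [[0, 0, -0.6], [0, 0, 0], 40],
    [[0, 0, -0.9], [0, 0, 0], 40],
    [[0, -0.5, -0.9], [0, 0, 0], 40],
    [[-0.2, -1, -0.3], [0, 0, 0], 40],
    [[-0.3, -1, 0], [0, 0, 0], 40]
  ]
}}

```text
time_s: 15.35
tcp_pos: [0.5859, -0.1739, 0.136]
eef_rot: [180.0, -0.0, -0.4]
contact_force: [0.4, 0.9, -1.0]
gripper_width: 0.0536
```

Call:
{"fn": "apply_moves", "kwargs": {
  "targets": [
    [[-0.3, -1, 0], [0, 0, 0], 40],
    [[-0.3, -1, 0], [0, 0, 0], 40],
    [[-0.3, -1, 0], [0, 0, 0], 40],
    [[-0.3, -1, 0], [0, 0, 0], 40],
    [[-0.3, -1, 0], [0, 0, 0], 40]
  ]
}}

```text
time_s: 15.85
tcp_pos: [0.5252, 0.0334, 0.1385]
eef_rot: [-179.9, -0.4, -0.5]
contact_force: [0.4, 0.6, -0.4]
gripper_width: 0.0535
```

```bash
python3 -c "
from plant import r
from h import *
go(r.get_state(),[.4485,.281,.14])
"
```

```text
tcp [0.5252 0.0334 0.1385] rot [-179.95   -0.36   -0.49] w 0.0535 F [ 0.4  0.6 -0.4] | shift [-1.97 -6.17 -0.05] turn [-0.01 -0.05 -0.06]
```

Call:
{"fn": "apply_moves", "kwargs": {
  "targets": [
    [[-0.32, -1, 0], [0, -0.05, -0.06], 40],
    [[-0.32, -1, 0], [0, 0, 0], 40],
    [[-0.32, -1, 0], [0, 0, 0], 40],
    [[-0.32, -1, 0], [0, 0, 0], 40],
    [[-0.32, -1, 0], [0, 0, 0], 40]
  ]
}}

```text
time_s: 16.35
tcp_pos: [0.4578, 0.2416, 0.1407]
eef_rot: [-179.8, -0.1, 0.0]
contact_force: [0.6, 0.0, -0.7]
gripper_width: 0.0537
```

Call:
{"fn": "apply_moves", "kwargs": {
  "targets": [
    [[-0.3, -0.9, 0], [0, 0, 0], 40],
    [[0, 0, 0], [0, 0, 0], 40],
    [[0, 0, 0], [0, 0, 0], 40]
  ]
}}

```text
time_s: 16.65
tcp_pos: [0.4436, 0.2841, 0.1417]
eef_rot: [-179.7, -0.2, 0.4]
contact_force: [0.3, -0.5, -0.2]
gripper_width: 0.054
```

```bash
python3 -c "
from plant import r
from h import *
c=wrist(r,'w11'); held(c,54,.0142); print(potpos(c,54,(.449,.281)))
go(r.get_state(),[.4485,.281,.10])
"
```

```text
held: n 6104 cloud z 0.1356 zt 0.136 centre-tcp x -0.0002 y 0.0004 yspan 0.0542
[(802, array([447.9, 282.1]), 53.8), (802, array([448.6, 281.9]), 42.1)]
tcp [0.4439 0.2839 0.1418] rot [-179.66   -0.25    0.36] w 0.054 F [0.6 0.2 0.5] | shift [0.11 0.08 1.05] turn [-0.04 -0.03  0.05]
```

View pics/w11.png

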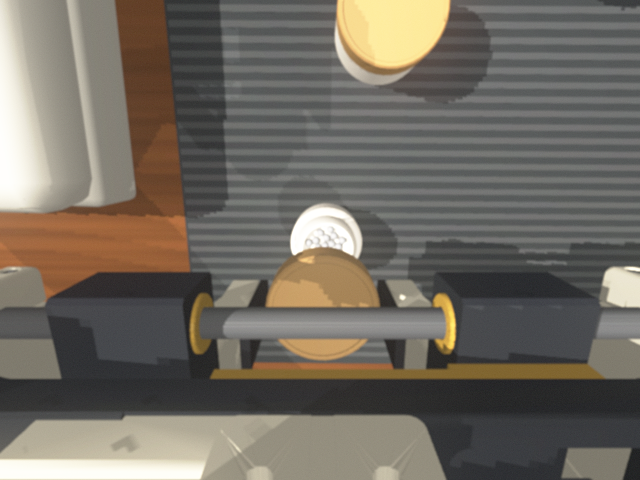

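Call:
{"fn": "apply_moves", "kwargs": {
  "targets": [
    [[0.11, 0.06, 0.5], [-0.04, -0.03, 0.05], 40],
    [[0, 0, 0.5], [0, 0, 0], 40],
    [[0, 0, 0.25], [0, 0, 0], 40],
    [[0, 0, 0], [0, 0, 0], 40]
  ]
}}

```text
time_s: 17.1
tcp_pos: [0.4501, 0.2786, 0.0916]
eef_rot: [-179.9, -0.1, -0.3]
contact_force: [-0.4, 0.8, -0.1]
gripper_width: 0.0539
```

```bash
python3 -c "
from plant import r
from h import *
go(r.get_state(),[.4486,.2814,.0565])
"
```

```text
tcp [0.4501 0.2786 0.0916] rot [-1.7991e+02 -8.0000e-02 -2.8000e-01] w 0.0539 F [-0.4  0.8 -0.1] | shift [-0.04 -0.07  0.88] turn [-0.01 -0.01 -0.03]
```

Call:
{"fn": "apply_moves", "kwargs": {
  "targets": [
    [[-0.04, -0.07, 0.25], [0, 0, -0.03], 40],
    [[0, 0, 0.15], [0, 0, 0], 40],
    [[0, 0, 0], [0, 0, 0], 40]
  ]
}}

```text
time_s: 17.4
tcp_pos: [0.4495, 0.281, 0.0757]
eef_rot: [-179.8, -0.2, -0.1]
contact_force: [-0.5, 0.6, -1.0]
gripper_width: 0.0538
```

```bash
python3 -c "
from plant import r
from h import *
go(r.get_state(),[.4486,.2814,.0565])
"
```

```text
tcp [0.4495 0.281  0.0757] rot [-1.7984e+02 -1.5000e-01 -1.1000e-01] w 0.0538 F [-0.5  0.6 -1. ] | shift [-0.02 -0.01  0.48] turn [-0.02 -0.02 -0.01]
```

Call:
{"fn": "apply_moves", "kwargs": {
  "targets": [
    [[-0.02, -0.01, 0.12], [-0.02, -0.02, 0], 40],
    [[0, 0, 0.12], [0, 0, 0], 40],
    [[0, 0, 0.1], [0, 0, 0], 40],
    [[0, 0, 0], [0, 0, 0], 40]
  ]
}}

```text
time_s: 17.8
tcp_pos: [0.4489, 0.2821, 0.0617]
eef_rot: [-180.0, -0.0, -0.1]
contact_force: [-0.3, -0.6, -0.4]
gripper_width: 0.0537
```

```bash
python3 -c "
from plant import r
from h import *
go(r.get_state(),[.4486,.2814,.0565])
"
```

```text
tcp [0.4489 0.2821 0.0617] rot [-1.7995e+02 -4.0000e-02 -7.0000e-02] w 0.0537 F [-0.3 -0.6 -0.4] | shift [-0.01  0.02  0.13] turn [-0.01 -0.   -0.01]
```

Call:
{"fn": "apply_moves", "kwargs": {
  "targets": [
    [[0, 0.01, 0.08], [0, 0, 0], 40],
    [[0, 0, 0.04], [0, 0, 0], 40],
    [[0, 0, 0.02], [0, 0, 0], 40],
    [[0, 0, 0], [0, 0, 0], 40]
  ]
}}

```text
time_s: 18.2
tcp_pos: [0.4492, 0.282, 0.0564]
eef_rot: [-179.9, -0.1, -0.0]
contact_force: [0.5, -0.1, -0.9]
gripper_width: 0.0543
```

At seated height. I'll release, rise and head for lid 43.

Call:
{"fn": "apply_moves", "kwargs": {
  "targets": [
    [[0, 0, 0], [0, 0, 0], 58],
    [[0, 0, 0], [0, 0, 0], 68],
    [[0, 0, 0], [0, 0, 0], 80],
    [[0, 0, -0.5], [0, 0, 0], 87],
    [[0, 0, -1], [0, 0, 0], 87]
  ]
}}

```text
time_s: 18.7
tcp_pos: [0.4468, 0.2794, 0.1128]
eef_rot: [179.6, 0.3, -0.1]
contact_force: [0.6, 0.4, -0.1]
gripper_width: 0.0839
```

Call:
{"fn": "apply_moves", "kwargs": {
  "targets": [
    [[0, 0, -1], [0, 0, 0], 87],
    [[0, 1, -0.4], [0, 0, 0], 87],
    [[0, 1, 0], [0, 0, 0], 87],
    [[0, 1, 0], [0, 0, 0], 87],
    [[0, 0, 0], [0, 0, 0], 87]
  ]
}}

```text
time_s: 19.2
tcp_pos: [0.4492, 0.1591, 0.1774]
eef_rot: [-180.0, -0.2, 0.1]
contact_force: [-0.0, 0.2, -0.7]
gripper_width: 0.0871
```

```bash
python3 -c "
from plant import r
from h import *
c=wrist(r,'w12'); print(lidpos(c,54,(.4485,.2815),.003+.0453+.0025)); print(potpos(c,43,(.474,-.049)))
go(r.get_state(),[.4745,-.272,.16])
"
```

```text
(((447.6848449707031, 281.08978271484375), (52.7979736328125, 55.16773223876953), 28.545812606811523), ((447.6220703125, 280.8369445800781), 27.878156661987305), np.float64(0.05031083496879611), np.uint64(1826))
[(599, array([474.2, -48.7]), 43.6), (723, array([474. , -48.6]), 32.9)]
tcp [0.4499 0.1606 0.1776] rot [-1.7995e+02 -2.2000e-01  1.5000e-01] w 0.0871 F [ 0.7 -0.8  0.8] | shift [ 0.59 10.82  0.43] turn [-0.01 -0.03  0.02]
```

View pics/w12.png

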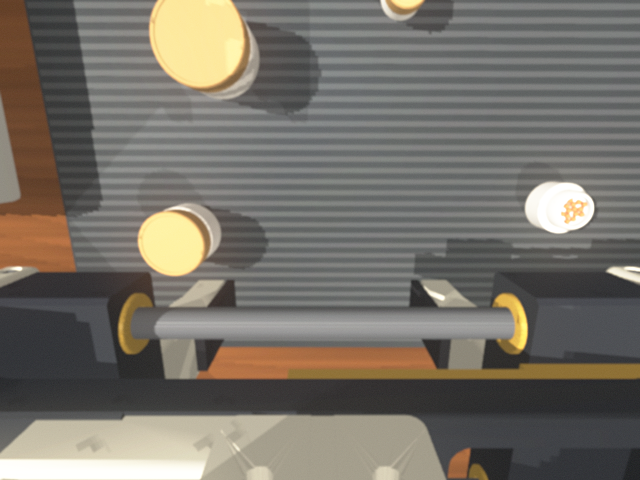

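Lid 54 (175,242) is seated: top at 50.3 mm (expected 50.8 mm), centred at (0.4477, 0.281). The last pot is at (560,208), position (0.474, -0.0487).

Call:
{"fn": "apply_moves", "kwargs": {
  "targets": [
    [[0.06, 1, 0], [0, 0, 0], 87],
    [[0.06, 1, 0], [0, 0, 0], 87],
    [[0.06, 1, 0], [0, 0, 0], 87],
    [[0.06, 1, 0], [0, 0, 0], 87],
    [[0.06, 1, 0], [0, 0, 0], 87]
  ]
}}

```text
time_s: 19.75
tcp_pos: [0.4655, -0.0391, 0.1781]
eef_rot: [-179.9, -0.4, 0.7]
contact_force: [0.8, 1.2, 0.3]
gripper_width: 0.0867
```

Call:
{"fn": "apply_moves", "kwargs": {
  "targets": [
    [[0.06, 1, 0], [0, 0, 0], 87],
    [[0.06, 1, 0], [0, 0, 0], 87],
    [[0, 1, 0], [0, 0, 0], 87],
    [[0, 1, 0.2], [0, 0, 0], 87],
    [[0, 1, 0.3], [0, 0, 0], 87]
  ]
}}

```text
time_s: 20.25
tcp_pos: [0.4772, -0.2449, 0.1588]
eef_rot: [-179.9, -0.7, 0.9]
contact_force: [1.4, 0.9, -0.0]
gripper_width: 0.0873
```

Call:
{"fn": "apply_moves", "kwargs": {
  "targets": [
    [[0, 0.7, 0.2], [0, 0, 0], 87],
    [[0, 0, 0], [0, 0, 0], 87],
    [[0, 0, 0], [0, 0, 0], 87]
  ]
}}

```text
time_s: 20.55
tcp_pos: [0.478, -0.2773, 0.1473]
eef_rot: [-179.9, -0.5, 0.7]
contact_force: [0.2, 0.0, -0.3]
gripper_width: 0.0873
```

```bash
python3 -c "
from plant import r
from h import *
c=wrist(r,'w13'); print(lidpos(c,43,(.4745,-.272),.018))
go(r.get_state(),[.4745,-.272,.0235])
"
```

```text
(((474.45794677734375, -274.2787170410156), (42.076194763183594, 42.63128662109375), 86.02760314941406), ((474.630859375, -274.24560546875), 21.773794174194336), np.float64(0.01759396318586111), np.uint64(1450))
tcp [ 0.478  -0.2769  0.1473] rot [-179.87   -0.52    0.72] w 0.0868 F [-0.9 -0.3  0.3] | shift [-0.11 -0.12  3.1 ] turn [-0.02 -0.06  0.09]
```

View pics/w13.png

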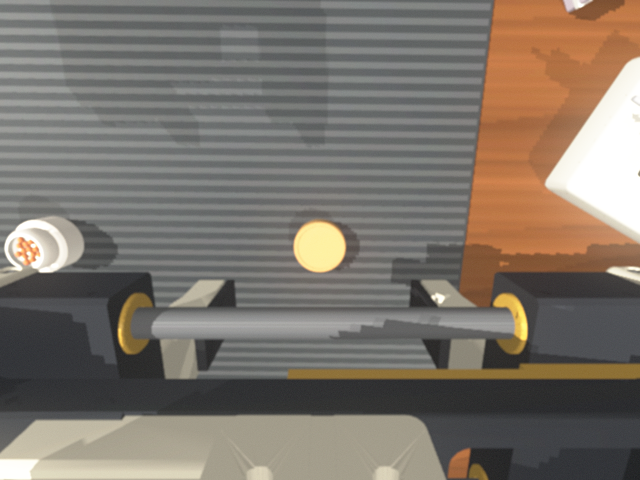

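Lid 43 is at (319,246), position (0.4745, -0.2742).

Call:
{"fn": "apply_moves", "kwargs": {
  "targets": [
    [[-0.1, -0.07, 0.8], [-0.02, -0.06, 0.09], 72],
    [[0, 0, 0.8], [0, 0, 0], 72],
    [[0, 0, 0.5], [0, 0, 0], 72],
    [[0, 0, 0], [0, 0, 0], 72]
  ]
}}

```text
time_s: 21.0
tcp_pos: [0.4781, -0.2703, 0.0638]
eef_rot: [179.9, -0.4, 0.3]
contact_force: [-1.4, 0.2, 0.2]
gripper_width: 0.0722
```

```bash
python3 -c "
from plant import r
from h import *
go(r.get_state(),[.4745,-.2742,.0235])
"
```

```text
tcp [ 0.4781 -0.2703  0.0638] rot [179.88  -0.38   0.3 ] w 0.0722 F [-1.4  0.2  0.2] | shift [-0.1   0.09  1.01] turn [ 0.01 -0.05  0.04]
```

Call:
{"fn": "apply_moves", "kwargs": {
  "targets": [
    [[-0.1, 0.09, 0.4], [0.01, -0.05, 0.04], 72],
    [[0, 0, 0.35], [0, 0, 0], 72],
    [[0, 0, 0.12], [0, 0, 0], 72],
    [[0, 0, 0], [0, 0, 0], 72]
  ]
}}

```text
time_s: 21.4
tcp_pos: [0.4773, -0.2723, 0.0309]
eef_rot: [179.9, -0.2, 0.2]
contact_force: [-0.5, 0.7, -0.5]
gripper_width: 0.0718
```

```bash
python3 -c "
from plant import r
from h import *
go(r.get_state(),[.4745,-.2742,.0235])
"
```

```text
tcp [ 0.4773 -0.2723  0.0309] rot [179.89  -0.22   0.24] w 0.0718 F [-0.5  0.7 -0.5] | shift [-0.07  0.05  0.19] turn [ 0.01 -0.03  0.03]
```

Call:
{"fn": "apply_moves", "kwargs": {
  "targets": [
    [[-0.06, 0.05, 0.18], [0.01, -0.03, 0.03], 72],
    [[0, 0, 0], [0, 0, 0], 45],
    [[0, 0, 0], [0, 0, 0], 30],
    [[0, 0, 0], [0, 0, 0], 30],
    [[0, 0, 0], [0, 0, 0], 30]
  ]
}}

```text
time_s: 21.9
tcp_pos: [0.4764, -0.2748, 0.0257]
eef_rot: [179.9, -0.2, -0.0]
contact_force: [-0.0, 0.1, -0.1]
gripper_width: 0.0455
```

Call:
{"fn": "apply_moves", "kwargs": {
  "targets": [
    [[0, 0, 0], [0, 0, 0], 30],
    [[0, 0, 0], [0, 0, 0], 30]
  ]
}}

```text
time_s: 22.1
tcp_pos: [0.4765, -0.2748, 0.0261]
eef_rot: [179.9, -0.2, -0.0]
contact_force: [0.1, -0.8, -0.6]
gripper_width: 0.0427
```

Call:
{"fn": "apply_moves", "kwargs": {
  "targets": [
    [[0, 0, -0.6], [0, 0, 0], 30],
    [[0, 0, -0.9], [0, 0, 0], 30],
    [[0, -0.5, -0.9], [0, 0, 0], 30],
    [[0, -1, -0.3], [0, 0, 0], 30],
    [[0, -1, 0], [0, 0, 0], 30]
  ]
}}

```text
time_s: 22.6
tcp_pos: [0.4757, -0.1752, 0.1366]
eef_rot: [180.0, -0.0, -0.4]
contact_force: [0.9, 0.3, 0.1]
gripper_width: 0.0423
```

Call:
{"fn": "apply_moves", "kwargs": {
  "targets": [
    [[0, -1, 0], [0, 0, 0], 30],
    [[0, -1, 0], [0, 0, 0], 30],
    [[0, -0.8, 0], [0, 0, 0], 30],
    [[0, 0, 0], [0, 0, 0], 30],
    [[0, 0, 0], [0, 0, 0], 30]
  ]
}}

```text
time_s: 23.1
tcp_pos: [0.4767, -0.0552, 0.1391]
eef_rot: [-179.9, -0.4, -0.1]
contact_force: [-0.3, -1.2, -1.2]
gripper_width: 0.042
```

```bash
python3 -c "
from plant import r
from h import *
c=wrist(r,'w14'); held(c,43,.0154); print(potpos(c,43,(.474,-.0487)))
go(r.get_state(),[.474,-.0487,.10])
"
```

```text
held: n 3413 cloud z 0.1309 zt 0.1312 centre-tcp x -0.0005 y 0.0005 yspan 0.0431
[(603, array([473.9, -49.4]), 42.9), (544, array([474.6, -49.2]), 32.6)]
tcp [ 0.4767 -0.0556  0.1391] rot [-1.7994e+02 -3.6000e-01 -1.7000e-01] w 0.0423 F [-0.4 -0.1 -0.7] | shift [-0.07 -0.17  0.98] turn [-0.01 -0.05 -0.02]
```

View pics/w14.png

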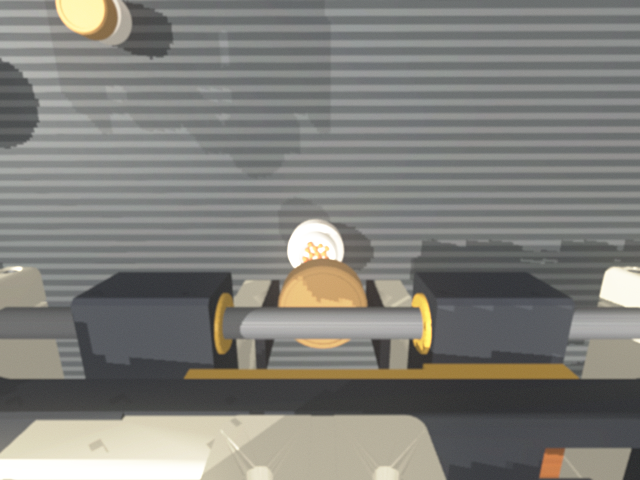

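Call:
{"fn": "apply_moves", "kwargs": {
  "targets": [
    [[-0.05, -0.15, 0.5], [-0.01, -0.05, -0.02], 30],
    [[0, 0, 0.5], [0, 0, 0], 30],
    [[0, 0, 0.3], [0, 0, 0], 30],
    [[0, 0, 0], [0, 0, 0], 30]
  ]
}}

```text
time_s: 23.55
tcp_pos: [0.4753, -0.0527, 0.0861]
eef_rot: [180.0, -0.0, -0.3]
contact_force: [-0.1, 0.1, -1.0]
gripper_width: 0.043
```

```bash
python3 -c "
from plant import r
from h import *
go(r.get_state(),[.4747,-.0495,.0507])
"
```

```text
tcp [ 0.4753 -0.0527  0.0861] rot [ 1.7999e+02 -4.0000e-02 -2.6000e-01] w 0.043 F [-0.1  0.1 -1. ] | shift [-0.02 -0.08  0.88] turn [ 0.   -0.   -0.03]
```

Call:
{"fn": "apply_moves", "kwargs": {
  "targets": [
    [[-0.02, -0.08, 0.25], [0, 0, -0.03], 30],
    [[0, 0, 0.15], [0, 0, 0], 30],
    [[0, 0, 0], [0, 0, 0], 30]
  ]
}}

```text
time_s: 23.85
tcp_pos: [0.4749, -0.0509, 0.0696]
eef_rot: [180.0, -0.1, -0.2]
contact_force: [-0.1, -0.1, 0.6]
gripper_width: 0.0421
```

```bash
python3 -c "
from plant import r
from h import *
go(r.get_state(),[.4747,-.0495,.0507])
"
```

```text
tcp [ 0.4749 -0.0509  0.0696] rot [ 1.7999e+02 -7.0000e-02 -1.6000e-01] w 0.0421 F [-0.1 -0.1  0.6] | shift [-0.01 -0.04  0.47] turn [ 0.   -0.01 -0.02]
```

Call:
{"fn": "apply_moves", "kwargs": {
  "targets": [
    [[-0.01, -0.04, 0.12], [0, -0.01, -0.02], 30],
    [[0, 0, 0.12], [0, 0, 0], 30],
    [[0, 0, 0.1], [0, 0, 0], 30],
    [[0, 0, 0], [0, 0, 0], 30]
  ]
}}

```text
time_s: 24.25
tcp_pos: [0.4752, -0.0491, 0.0557]
eef_rot: [-180.0, -0.1, 0.0]
contact_force: [-0.7, -0.1, -0.7]
gripper_width: 0.0428
```

```bash
python3 -c "
from plant import r
from h import *
go(r.get_state(),[.4747,-.0495,.0507])
"
```

```text
tcp [ 0.4752 -0.0491  0.0557] rot [-1.7999e+02 -8.0000e-02  3.0000e-02] w 0.0428 F [-0.7 -0.1 -0.7] | shift [-0.01  0.01  0.12] turn [-0.   -0.01  0.  ]
```

Call:
{"fn": "apply_moves", "kwargs": {
  "targets": [
    [[0, 0, 0.08], [0, 0, 0], 30],
    [[0, 0, 0.04], [0, 0, 0], 30],
    [[0, 0, 0.01], [0, 0, 0], 30],
    [[0, 0, 0], [0, 0, 0], 30]
  ]
}}

```text
time_s: 24.65
tcp_pos: [0.4755, -0.049, 0.0505]
eef_rot: [-180.0, -0.1, 0.1]
contact_force: [-0.9, -0.5, 0.2]
gripper_width: 0.0423
```

Call:
{"fn": "apply_moves", "kwargs": {
  "targets": [
    [[0, 0, 0], [0, 0, 0], 47],
    [[0, 0, 0], [0, 0, 0], 57],
    [[0, 0, 0], [0, 0, 0], 70],
    [[0, 0, -0.5], [0, 0, 0], 80],
    [[0, 0, -1], [0, 0, 0], 87]
  ]
}}

```text
time_s: 25.15
tcp_pos: [0.4722, -0.0497, 0.1074]
eef_rot: [179.9, 0.4, 0.0]
contact_force: [1.2, -0.2, -0.4]
gripper_width: 0.0735
```

Call:
{"fn": "apply_moves", "kwargs": {
  "targets": [
    [[0, 0, -1], [0, 0, 0], 87],
    [[0, 1, -1], [0, 0, 0], 87],
    [[0, 1, -1], [0, 0, 0], 87],
    [[0, 1, -0.5], [0, 0, 0], 87],
    [[0, 0, 0], [0, 0, 0], 87]
  ]
}}

```text
time_s: 25.65
tcp_pos: [0.4753, -0.1627, 0.2486]
eef_rot: [179.8, -0.1, 0.3]
contact_force: [-0.6, 0.1, -0.5]
gripper_width: 0.0872
```

Call:
{"fn": "apply_moves", "kwargs": {
  "targets": [
    [[0, 1, 0], [0, 0, 0], 87],
    [[0, 1, 0], [0, 0, 0], 87],
    [[0, 1, 0], [0, 0, 0], 87],
    [[0, 0, 0], [0, 0, 0], 87],
    [[0, 0, 0], [0, 0, 0], 87]
  ]
}}

```text
time_s: 26.15
tcp_pos: [0.4757, -0.2863, 0.2486]
eef_rot: [179.9, -0.2, 0.3]
contact_force: [-0.3, 0.5, 0.3]
gripper_width: 0.0867
```

```bash
python3 -c "
from plant import r
from h import *
c=wrist(r,'w15'); s=r.capture('scene'); t=r.capture('top')
cv2.imwrite('pics/scene9.png',cv2.resize(s['img'][170:430,230:500],None,fx=2.3,fy=2.3,interpolation=cv2.INTER_CUBIC)); cv2.imwrite('pics/top9.png',t['img'])
for k,g in {65:(.597,.244),54:(.4485,.2815),43:(.474,-.049),32:(.639,.097)}.items():
  for n,q in (('w',c),('t',t),('s',s)):
    try:
      e=lidpos(q,k,g,.003+PH[k]+.0025); print(k,n,np.round(e[0][0],1),np.round(e[0][1],1),e[2].round(4),'expect z',.0055+PH[k])
    except Exception as x: print(k,n,'none')
print(r.get_state()['contact_force'],r.get_state()['tcp_pos'])
"
```

```text
65 w none
65 t [596.7 245.5] [62.5 63. ] 0.0584 expect z 0.0588
65 s [599.9 242. ] [63.2 67.4] 0.0582 expect z 0.0588
54 w none
54 t [448.7 282.9] [51.  51.6] 0.0499 expect z 0.0508
54 s [451.7 279.6] [52.  56.9] 0.0499 expect z 0.0508
43 w [473.5 -50.9] [42.2 45.1] 0.0423 expect z 0.0428
43 t [474.9 -47.2] [39.6 41.2] 0.042 expect z 0.0428
43 s [477.2 -50.1] [41.4 45.5] 0.0421 expect z 0.0428
32 w none
32 t [638.8  98.6] [29.2 31.1] 0.0342 expect z 0.0348
32 s [641.3  95.5] [30.6 35.5] 0.034 expect z 0.0348
[ 0.37817423 -0.2018219  -0.46779601] [ 0.47609499 -0.28508066  0.24902184]
```

View pics/scene9.png

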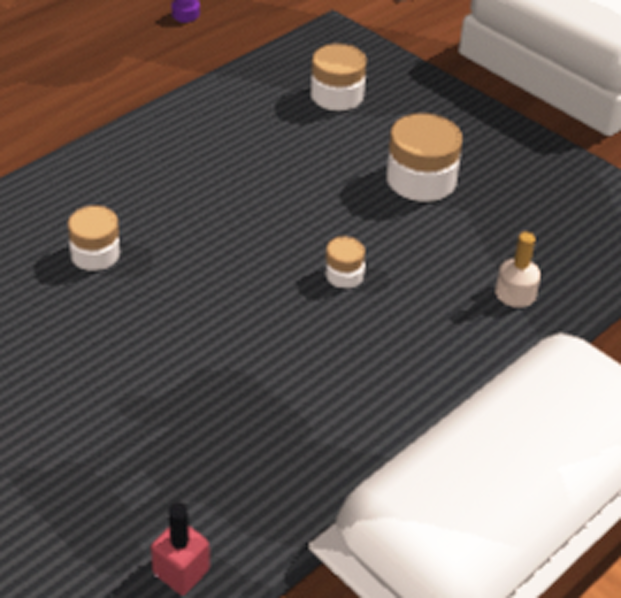

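View pics/top9.png

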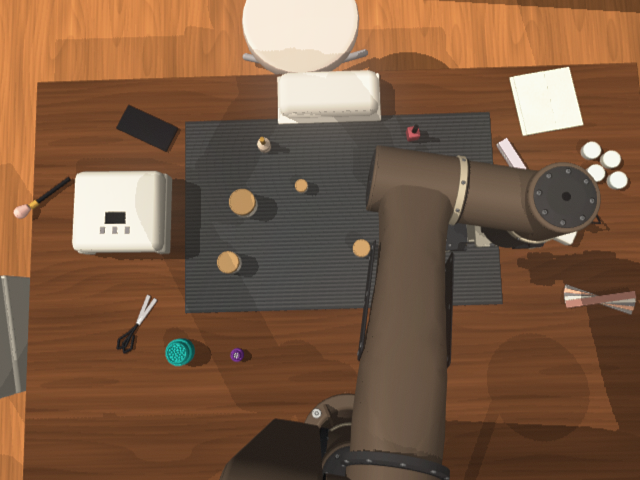

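All four pots are capped and level in the scene crop, at (338,75), (425,155), (95,237) and (345,262). The bottles stand where they were, at top-view (264,144) and (413,132). The gripper is clear, so I'm handing in.

```bash
python3 -c "
from plant import r
print(r.close_job())"
```

```text
the job is handed in; nothing more can be done
None
```

All four gold lids (32, 65, 54 and 43 mm, in that order) are back on the pots of their own diameter. I handed the job in at about 26 s of the 106 s allowed; `r.close_job()` reports no verdict.

- **Seating:** the lid tops measured 0.4–0.9 mm below the expected seated height, well inside the 2 mm limit. The highest contact force read between moves was about 3 N, while placing lid 65.
- **Centring:** the last top and scene views put each lid within about 4 mm of the pot position measured before placing. They disagree with each other by up to about 4.5 mm, mainly because the lids' sides show in the oblique view. The last wrist view, from close by, covered only lid 43; it agreed to about 2 mm.
- **Bystanders:** both polish bottles looked upright and unmoved in the last images. The turquoise and purple look-alikes were not touched, and the open gripper was about 0.2 m clear of everything.

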